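Clamp the draining tray and wedge up its free end

ROBOT

A 7-joint arm with a two-finger parallel gripper is mounted at the origin on the work surface. World frame = base frame: x ahead of the robot, y to its left, z up, the work surface at z = 0. Lengths are in m, angles in degrees, forces in N, time in s.
With the tool pointing down it reaches from about 0.425 to 0.875 m from the base axis. Payload 4.7 kg.
Tool frame: the origin (TCP) lies on the centre line of the jaws, within the pads' length; the fingertips stand 8 mm ahead of it and the grasp point (between the pads) lies 11 mm behind it; z points along the fingers, y is the direction in which the jaws open and shut (so a half turn about z gives the same grasp; the last joint's range is limited). The gripper opens to 87 mm and grips with 3 to 60 N. Pads are 19 mm wide; open, the fingers measure 117 mm over their backs; the gripper's body (75 mm by 190 mm) begins 51 mm behind the grasp point.
Start: joints at [75.808, 18.392, -4.016, 83.108, 1.295, 78.541, -3.26], TCP at [0.168, -0.628, 0.231] pointing down, gripper open.
Joint ranges: [-163.93, 163.93], [-17.29, 119.83], [-79.2, 71.16], [3.27, 140.29], [-89.18, 269.18], [5.43, 117.66], [-154.24, 154.24]. Speed limits (degrees/s): [147.25, 147.25, 180, 180, 180, 180, 180].

INTERFACE

Orientations are given as [roll, pitch, yaw] about the fixed x, y, z axes, in that order (R = Rz(yaw) Ry(pitch) Rx(roll)).
In Python, from cell import status, vision, workorder gives the robot as it stands.
- The arm moves only by the tool step_arm, never from a script. Its argument "series" is a list of rows, each an object of numbers: "ax", "ay", "az": the turn, a rotation vector about the world's x, y, z in degrees; "x", "y", "z": the shift along the world's x, y, z in m; "claw": the opening in per cent of the stroke, from 0 (shut) to 100 (fully open). In form: [{"ax": .., "ay": .., "az": .., "x": .., "y": .., "z": .., "claw": ..}, ...]. A call has 1 to 12 rows; each row is the pose to reach, as a shift and turn from the pose commanded when the call began; what a row does not reach only later rows make up. A row lasts 1/10 s, in which the tool goes at most 50 mm and 8.59 degrees, less where a joint would pass 70% of its speed; a pose out of reach is approached as far as the arm can. A call with a gripper value outside its range is refused whole. The fingers move at their own pace and stop on an object; "squeeze" is the grip in N (left out, the last holds). Time passes only in rows, so rows that repeat a pose let the fingers close. It gives the time, the measured TCP pose, the force and the opening at its end, in the units of the state.
- status.get_obs(): the state, without advancing time (a new reading comes with each control period).
- vision.read_camera(name): name is "side" or "top" or "wrist"; returns the picture (480x640x3 uint8, red, green, blue); there is no depth.
- vision.camera_params(name): a dict with "fovy" (degrees; the focal length in pixels is half the picture's height over the tangent of half this angle, whatever the lens; pixels are square), "cx", "cy" (the principal point, pixels), "eye" and "orientation" of the camera in the world; the wrist camera has in their place "tool_from_camera" (4x4, takes a point from camera to tool coordinates, whose origin is the TCP and whose axes are the flange's). Camera axes: x right, y down, z forward; pixel columns grow to the right and rows downward; lengths in m; the calibration is good to about 2 mm. A picture is of the moment at which its call begins: read the wrist's pose just before it. camera_params takes no time and is no camera call.
- workorder.sign_off(): hands the job in, once; it reports no verdict.
The state is a dict: "time_s": time; "qpos": joint angles; "joint_velocities": joint speeds; "effort": joint torques, N m; "tool_pos": TCP position; "tool_rot": TCP orientation; "force": force on the tool from outside, world axes, zero at the start; "wrist_torque": the same for the moment, N m; "grip_width": finger opening in m.
Only numpy, scipy, OpenCV 4.12 (cv2) and the standard library are available. Lean on these libraries where they do the work, as an engineer would, in place of code of your own. Each camera call takes 0.05 s, during which the arm holds its last target.

TASK

The white draining tray must be levelled: first wind the red-knobbed crank of the hold-down clamp clockwise (seen from above) until its pad presses snugly on the tray's end. Then take the yellow wedge and push it, thin tip first, under the middle of the tray's other end, until both feet there are just clear of the ledge, by a few millimetres (about 4 mm, never as much as 10), with the tray still clamped where it stands and the bowls still standing on it. Finish holding the wedge there with the gripper, touching neither tray nor bowls, and leave the other things on the ledge alone.

Things in the scene. Friction and masses are not known exactly. Their poses are not given: they have to be found in the camera images.
- clamp_axis (a point): Vertical screw axis of the blue hold-down clamp that is fixed to the ledge (a 36 mm wide post, with an arm over the tray's end whose top is at 129 mm); the point lies on the axis near the height of the middle of the red knob (174 mm above the ledge). The crank turns about this axis.
- crank_knob (a point): Centre of the red crank knob: upright cylinder, 20 mm diameter, 46 mm tall, free to spin on its pin, 45 mm from clamp_axis. Its underside is 148 mm and its top 194 mm above the ledge; the steel crank arm lies just below it (top at 146 mm). Pinch it from above and carry it round the circle.
- crank (a joint): Crank angle, rad, 0 to 3.6; grows as the crank is turned clockwise seen from above. Each rad lowers the pad by 4.8 mm. The pad reaches the top of the flat tray at about 2.7 rad; beyond that the knob gets stiffer (free turning takes about 2 to 3 N at the knob, a snug clamp 5 to 8 N). Friction keeps it where it is left.
- jaw_pad (a point): Centre of the underside of the clamp's round black pad (30 mm diameter), which moves straight down onto the tray as the crank turns.
- tray: White plastic draining tray, loose, 150 mm (x) by 240 mm (y), 0.55 to 0.95 kg; origin at the centre of its underside at foot level (on the ledge when flat). Plate underside 10 mm and plate top 18 mm above the ledge, low rims along the sides. Its +y end lies under the clamp pad, on a foot bar 16 mm wide (centre y = +110 mm); its -y end is free, on two grey feet 20 mm wide. The wedge goes in along the tray's +y direction.
- tray_lip (a point): Middle of the lower edge of the tray's free end (grey rounded lip), at x 0, y -120 mm in the tray's frame, 10 mm above the ledge while the tray is flat. The gap under it is 106 mm wide between the feet.
- tray_foot_a (a point): Underside of one free-end foot (x +63, y -106 mm in the tray's frame); height 0 when it stands on the ledge.
- tray_foot_b (a point): Underside of the other free-end foot (x -63, y -106 mm in the tray's frame); height 0 when it stands on the ledge.
- wedge_grip (a point): Centre of the grip block at the thick end of the yellow wedge: 28 mm long (x), 30 mm wide (y), 60 mm tall; the point is 30 mm above the underside. Its x axis points to the thin tip, z up. The whole wedge is 110 mm long, 30 mm wide, 0.12 kg, flat on the ledge. The ramp before the block falls evenly (1 in 4) over 82 mm from 23.5 mm high to 3 mm at the tip.
- wedge_tip (a point): Middle of the wedge's thin tip, at the level of its underside, 96 mm in front of wedge_grip. The ramp meets the lip once the tip is about 28 mm under it; every further 4 mm lifts the tray's end by 1 mm.
- bowls: Stack of two nested coral silicone bowls, 104 mm diameter, 54 mm tall, standing loose on the tray; origin at the centre of the underside. Stays on the tray.
- scoop: White plastic measuring scoop, about 105 mm long, 30 mm tall, on the ledge. Leave alone. Origin under its middle.
- teether: Blue hard rubber teether ring, 72 mm diameter, 14 mm tall, flat on the ledge. Leave alone. Origin at the centre of its underside.
- bottle: Empty whitish bottle with blue cap, 60 mm diameter, 150 mm tall. Leave alone. Origin at the centre of its underside.
- jar: Amber jar with steel lid, 72 mm diameter, 75 mm tall. Leave alone. Origin at the centre of its underside.
- mug: Blue mug, 76 mm diameter, 85 mm tall. Leave alone. Origin at the centre of its underside.
Not all that is in view belongs to the job. Of the things like the part that bears clamp_axis, leave any that is orange; of the rest the larger one is meant.

How it is judged:
By the outcome, as a careful person would: the job done as asked, in the order asked, and still so for the second after the job is handed in, while the arm keeps its last pose, push and grip.
It also fails if it takes over 61 s, if anything falls off the work surface, if the arm or the gripper's body presses on something with over 40 N, if the wrist force passes 120 N, or if a joint passes its speed limit or range.

## Working session

There is one attempt and no reset: what is moved stays moved. The work goes in short steps, Python scripts to look and compute and a tool call to move; the robot and the scene stay as the last step left them, time stands still between calls to the robot, and variables do not carry over. Pictures are saved under pics/ and viewed, and the job is handed in when it is done.

Besides the shell and the picture viewer there is one more tool, called after "Request:" in YAML: its name, and indented under it one key for each argument. step_arm: Moves the arm, as the interface text tells. Its arguments: {"type":"object","properties":{"series":{"type":"array"},"squeeze":{"type":"number"}},"required":["series"]}

```bash
ls; mkdir -p pics; python3 - <<'E'
from cell import status, vision, workorder
import cv2
print(status.get_obs())
for n in ("side","top","wrist"):
    p=vision.camera_params(n); print(n,p)
    im=vision.read_camera(n); cv2.imwrite(f"pics/{n}0.png",im[:,:,::-1])
E
```

```text
pics
{'time_s': 0.0, 'qpos': array([75.81035505, 18.43833142, -4.01626559, 83.1755103 ,  1.29695017,
       78.54040503, -3.26233683]), 'joint_velocities': array([-0.03541537,  0.05683538, -0.16315866,  0.06462375,  0.09736285,
        0.07007327,  0.02947939]), 'effort': array([ 3.57674198e-04, -4.91292858e+01, -4.04048776e-01, -3.12536180e+01,
       -6.42142701e-02,  4.37211629e-02,  1.94498421e-04]), 'tool_pos': array([ 0.1680126 , -0.62735051,  0.22946453]), 'tool_rot': array([-1.79891109e+02,  7.46342335e-03,  1.49981642e+01]), 'force': array([ 0.00923718, -0.20584458,  0.96688142]), 'wrist_torque': array([ 0.05868072, -0.03836719,  0.02639916]), 'grip_width': 0.08700286816544714}
side {'fovy': 44.872262553935066, 'cx': 326.48829045444126, 'cy': 223.042002092875, 'eye': array([ 0.44562053, -1.0713508 ,  0.90144558]), 'orientation': array([-125.36891243,    0.63048687,   -6.75959072])}
top {'fovy': 53.591745458872715, 'cx': 313.41092981303575, 'cy': 234.8775109382226, 'eye': array([ 0.48811749, -0.01295739,  1.38730851]), 'orientation': array([-176.50632265,    1.79927344,  -90.55989008])}
wrist {'fovy': 65.12073025932396, 'cx': 315.5991883510287, 'cy': 235.15848325575297, 'tool_from_camera': array([[-8.71602797e-05, -9.64350838e-01, -2.64627008e-01,
         7.12479539e-02],
       [ 9.99999805e-01, -2.47532348e-04,  5.72684419e-04,
         7.61094227e-04],
       [-6.17772444e-04, -2.64626906e-01,  9.64350672e-01,
        -1.54315908e-01],
       [ 0.00000000e+00,  0.00000000e+00,  0.00000000e+00,
         1.00000000e+00]])}
```

View pics/side0.png

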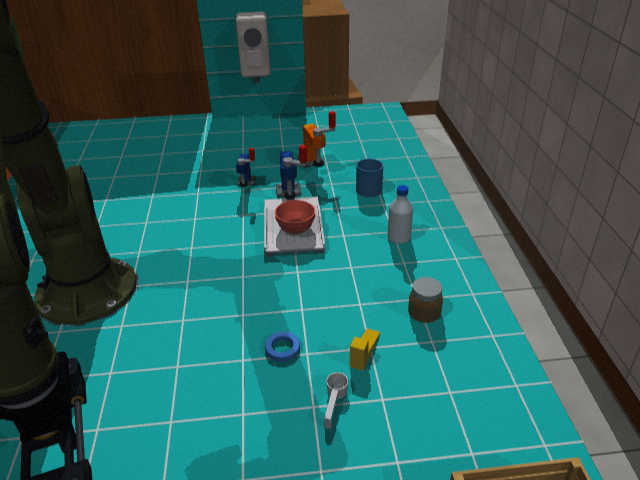

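View pics/top0.png

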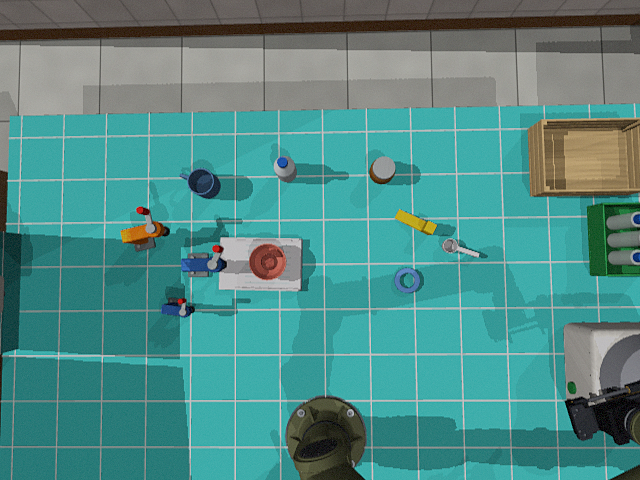

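View pics/wrist0.png

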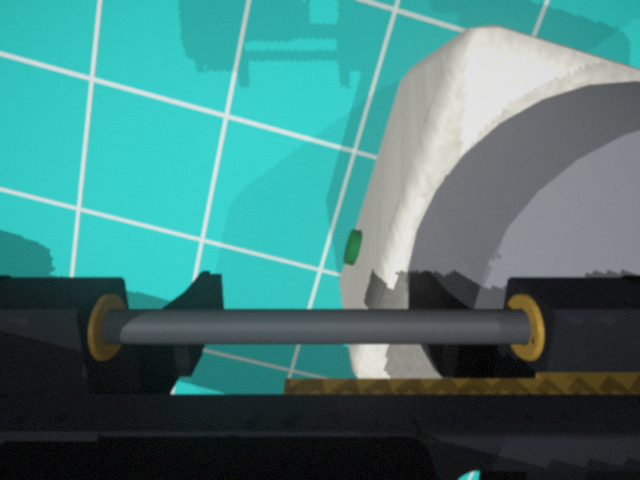

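```bash
cat > h.py <<'E'
import numpy as np, cv2
from scipy.spatial.transform import Rotation as R
from cell import status, vision
def cam(n, obs=None):
    p=vision.camera_params(n); f=240/np.tan(np.radians(p['fovy']/2))
    K=np.array([[f,0,p['cx']],[0,f,p['cy']],[0,0,1]])
    if n=='wrist':
        o=obs or status.get_obs()
        T=p['tool_from_camera']; Rt=R.from_euler('xyz',o['tool_rot'],degrees=True).as_matrix()
        return K,Rt@T[:3,:3],Rt@T[:3,3]+o['tool_pos']
    return K,R.from_euler('xyz',p['orientation'],degrees=True).as_matrix(),p['eye']
def back(c,uv,z):
    K,Rm,e=c; d=Rm@np.linalg.inv(K)@[uv[0],uv[1],1]; return e+d*(z-e[2])/d[2]
def proj(c,X):
    K,Rm,e=c; q=K@(Rm.T@(np.asarray(X,float)-e)); return q[:2]/q[2]
def shot(n,name):
    o=status.get_obs(); c=cam(n,o); im=vision.read_camera(n)[:,:,::-1].copy(); cv2.imwrite(f'pics/{name}.png',im); return im,c
def crop(im,x0,y0,x1,y1,s,name):
    cv2.imwrite(f'pics/{name}.png',cv2.resize(im[y0:y1,x0:x1],None,fx=s,fy=s,interpolation=cv2.INTER_CUBIC))
E
python3 - <<'E'
from h import *
im=cv2.imread('pics/top0.png'); crop(im,160,200,320,320,5,'c1'); crop(im,380,190,500,300,5,'c2')
im=cv2.imread('pics/side0.png'); crop(im,225,130,345,265,4,'c3')
E
```

```text
(no output)
```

View pics/c1.png

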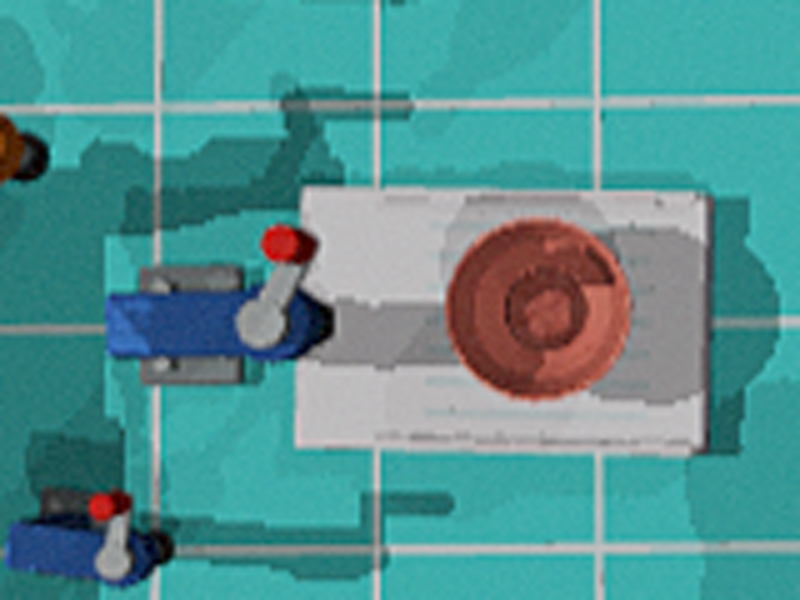

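View pics/c2.png

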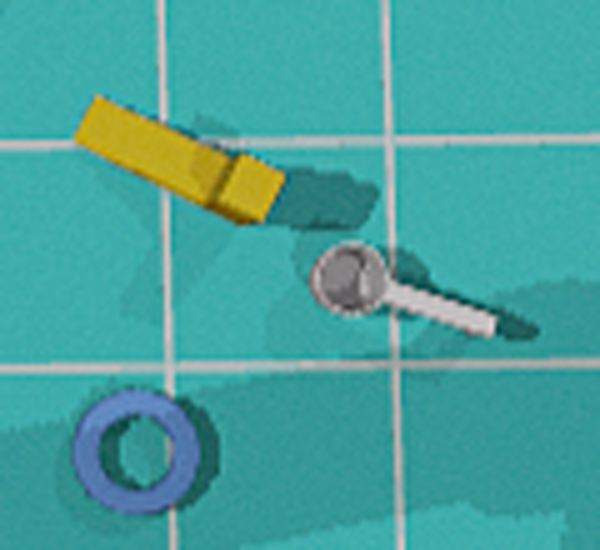

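View pics/c3.png

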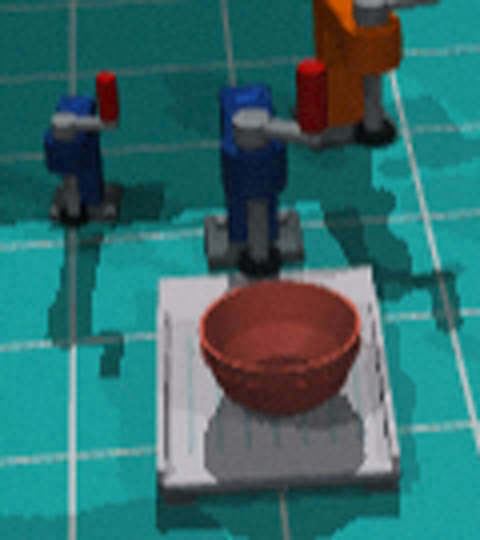

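```bash
python3 - <<'E'
from h import *
t=cam('top'); s=cam('side')
c1=lambda x,y:(x/5+160-.4,y/5+200-.4); c2=lambda x,y:(x/5+380-.4,y/5+190-.4); c3=lambda x,y:(x/4+225-.4,y/4+130-.4)
f=lambda a:np.round(a*1000,1)
print('knob top',f(back(t,c1(280,244),.194)),f(back(s,c3(312,68),.194)))
print('hub top',f(back(t,c1(261,322),.150)),f(back(s,c3(252,122),.150)))
for n,p in dict(tl=(303,187),bl=(296,447),br=(703,452),tr=(709,192)).items(): print('tray',n,f(back(t,c1(*p),.018)))
for n,p in dict(tl=(160,282),tr=(372,268),br=(398,466),bl=(160,478)).items(): print('tray side',n,f(back(s,c3(*p),.018)))
for n,p in dict(tipA=(97,94),tipB=(75,141)).items(): print(n,f(back(t,c2(*p),.003)))
for n,p in dict(A=(238,153),B=(285,177),C=(262,224),D=(218,205)).items(): print('blk',n,f(back(t,c2(*p),.06)))
print('bowl',f(back(t,c1(538,308),.054)))
E
```

```text
knob top [530.  271.6 194. ] [534.2 266.3 194. ]
hub top [490.8 292.  150. ] [494.  279.6 150. ]
tray tl [569.2 300.2  18. ]
tray bl [418.9 304.   18. ]
tray br [414.1  68.7  18. ]
tray tr [563.5  64.   18. ]
tray side tl [424.5 298.4  18. ]
tray side tr [572.8 296.4  18. ]
tray side br [564.9  68.2  18. ]
tray side bl [417.5  75.5  18. ]
tipA [ 647.5 -220.5    3. ]
tipB [ 620.1 -207.2    3. ]
blk A [ 606.8 -289.4   60. ]
blk B [ 593.1 -315.    60. ]
blk C [ 567.1 -301.7   60. ]
blk D [ 577.9 -277.6   60. ]
bowl [497.3 158.8  54. ]
```

Request:
step_arm:
  series:
    - {"x":0.42,"y":0.3,"z":0.1,"az":75,"claw":100}
    - {"x":0.42,"y":0.3,"z":0.1,"az":75,"claw":100}
    - {"x":0.42,"y":0.3,"z":0.1,"az":75,"claw":100}
    - {"x":0.42,"y":0.3,"z":0.1,"az":75,"claw":100}
    - {"x":0.42,"y":0.3,"z":0.1,"az":75,"claw":100}
    - {"x":0.42,"y":0.3,"z":0.1,"az":75,"claw":100}
    - {"x":0.42,"y":0.3,"z":0.1,"az":75,"claw":100}
    - {"x":0.42,"y":0.3,"z":0.1,"az":75,"claw":100}
    - {"x":0.42,"y":0.3,"z":0.1,"az":75,"claw":100}
    - {"x":0.42,"y":0.3,"z":0.1,"az":75,"claw":100}
    - {"x":0.42,"y":0.3,"z":0.1,"az":75,"claw":100}
    - {"x":0.42,"y":0.3,"z":0.1,"az":75,"claw":100}

```text
invalid input
```

```bash
python3 - <<'E'
from h import *
o=status.get_obs();print(o['time_s'],o['qpos'],o['tool_pos'],o['tool_rot'],o['force'])
shot('wrist','w1')
E
```

```text
0.15 [75.8079378  18.42792837 -4.01367879 83.15832911  1.29390445 78.53927453
 -3.25957758] [ 0.16807281 -0.62748888  0.2297326 ] [-1.79919612e+02  4.48059003e-03  1.49998932e+01] [-0.77110189  0.05882766  0.50806966]
```

View pics/w1.png

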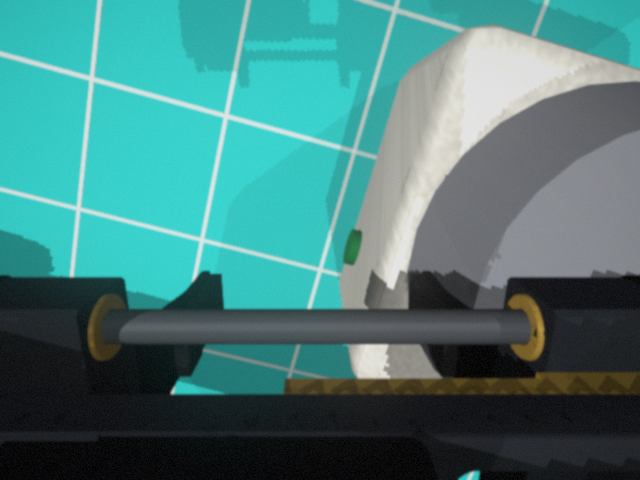

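Request:
step_arm:
  series:
    - {"ax":0,"ay":0,"az":8,"x":0.036,"y":0.026,"z":0.01,"claw":100}
    - {"ax":0,"ay":0,"az":16,"x":0.074,"y":0.053,"z":0.02,"claw":100}
    - {"ax":0,"ay":0,"az":24,"x":0.112,"y":0.08,"z":0.03,"claw":100}
    - {"ax":0,"ay":0,"az":32,"x":0.15,"y":0.107,"z":0.04,"claw":100}
    - {"ax":0,"ay":0,"az":40,"x":0.188,"y":0.134,"z":0.05,"claw":100}
    - {"ax":0,"ay":0,"az":48,"x":0.226,"y":0.161,"z":0.06,"claw":100}
    - {"ax":0,"ay":0,"az":56,"x":0.264,"y":0.188,"z":0.07,"claw":100}
    - {"ax":0,"ay":0,"az":64,"x":0.302,"y":0.215,"z":0.08,"claw":100}
    - {"ax":0,"ay":0,"az":72,"x":0.34,"y":0.242,"z":0.09,"claw":100}
    - {"ax":0,"ay":0,"az":75,"x":0.378,"y":0.27,"z":0.1,"claw":100}
    - {"ax":0,"ay":0,"az":75,"x":0.41,"y":0.295,"z":0.1,"claw":100}
    - {"ax":0,"ay":0,"az":75,"x":0.42,"y":0.3,"z":0.1,"claw":100}

```text
time_s: 1.4
tool_pos: [0.5922, -0.3218, 0.3304]
tool_rot: [179.9, -0.2, 90.5]
force: [-0.3, 0.3, -0.2]
grip_width: 0.0871
```

```bash
python3 - <<'E'
from h import *
o=status.get_obs();print(o['time_s'],o['qpos'],o['tool_pos'],o['tool_rot'],o['force'])
shot('wrist','w2')
E
```

```text
1.4 [ 45.72434663  22.31536366 -27.80661776  68.8310838    9.96458786
  91.15222165  20.41210504] [ 0.59221532 -0.3217641   0.33041507] [179.87487894  -0.2096387   90.48487958] [-0.25549031  0.25474744 -0.2376286 ]
```

View pics/w2.png

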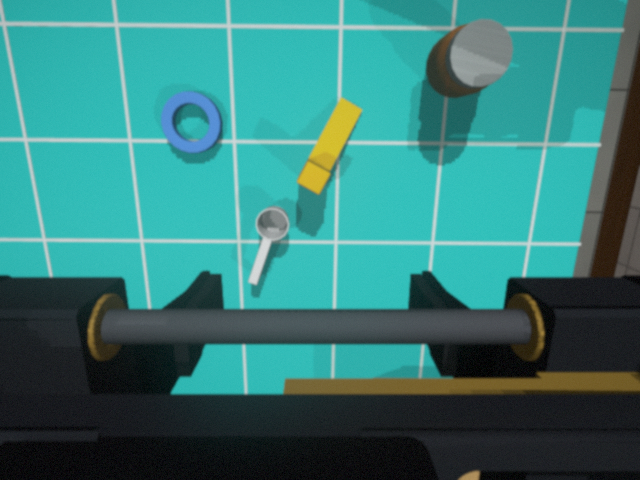

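```bash
python3 - <<'E'
from h import *
im=cv2.imread('pics/w2.png'); crop(im,280,80,380,205,5,'c4')
E
```

```text
(no output)
```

View pics/c4.png

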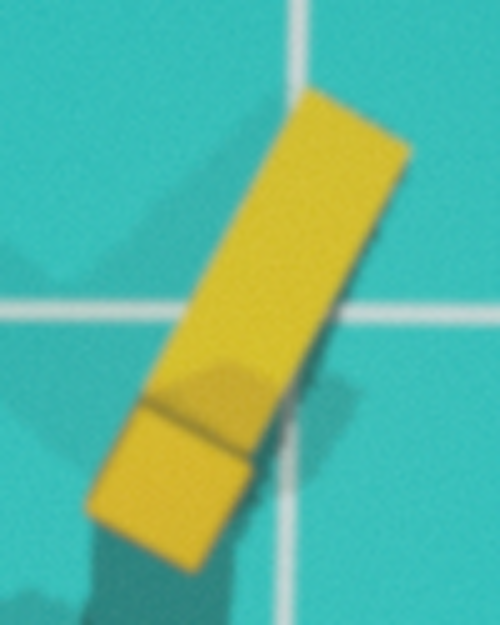

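Request:
step_arm:
  series:
    - {"ax":0,"ay":0,"az":0,"x":-0.007,"y":0.045,"z":0,"claw":100}
    - {"ax":0,"ay":0,"az":0,"x":-0.014,"y":0.094,"z":0,"claw":100}
    - {"ax":0,"ay":0,"az":0,"x":-0.021,"y":0.143,"z":0,"claw":100}
    - {"ax":0,"ay":0,"az":0,"x":-0.028,"y":0.192,"z":0,"claw":100}
    - {"ax":0,"ay":0,"az":0,"x":-0.036,"y":0.241,"z":0,"claw":100}
    - {"ax":0,"ay":0,"az":0,"x":-0.044,"y":0.29,"z":0,"claw":100}
    - {"ax":0,"ay":0,"az":0,"x":-0.052,"y":0.339,"z":0,"claw":100}
    - {"ax":0,"ay":0,"az":0,"x":-0.06,"y":0.388,"z":0,"claw":100}
    - {"ax":0,"ay":0,"az":0,"x":-0.068,"y":0.437,"z":0,"claw":100}
    - {"ax":0,"ay":0,"az":0,"x":-0.076,"y":0.486,"z":0,"claw":100}
    - {"ax":0,"ay":0,"az":0,"x":-0.084,"y":0.535,"z":0,"claw":100}
    - {"ax":0,"ay":0,"az":0,"x":-0.088,"y":0.57,"z":0,"claw":100}

```text
time_s: 2.65
tool_pos: [0.4991, 0.2439, 0.3308]
tool_rot: [180.0, 0.0, 90.0]
force: [0.3, 0.4, 0.7]
grip_width: 0.087
```

```bash
python3 - <<'E'
from h import *
vision.read_camera('wrist');vision.read_camera('wrist')
o=status.get_obs();print(o['time_s'],o['qpos'],o['tool_pos'],o['tool_rot'],o['force'])
shot('wrist','w3')
E
```

```text
2.75 [ 15.42935596   9.38544614 -50.05195309  86.00739643   7.06826256
  87.90431586 -34.04492096] [0.4979005  0.24690153 0.3306747 ] [-1.79972310e+02 -1.23792009e-01  9.04511797e+01] [ 0.25556301  0.13711949 -0.11841787]
```

View pics/w3.png

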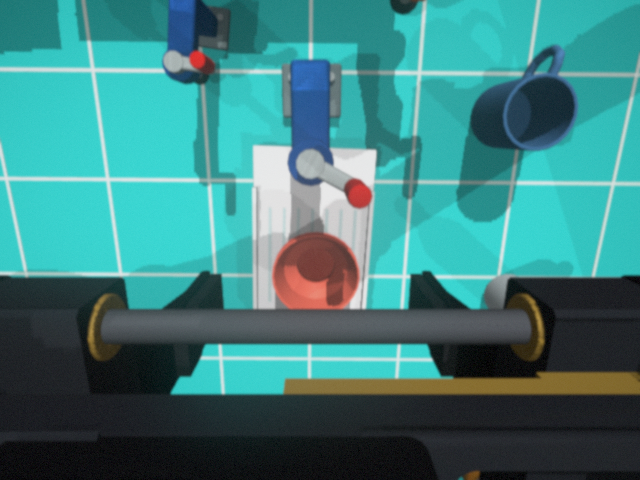

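```bash
python3 - <<'E'
from h import *
im=cv2.imread('pics/w3.png'); crop(im,240,50,400,200,5,'c5')
E
```

```text
(no output)
```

View pics/c5.png

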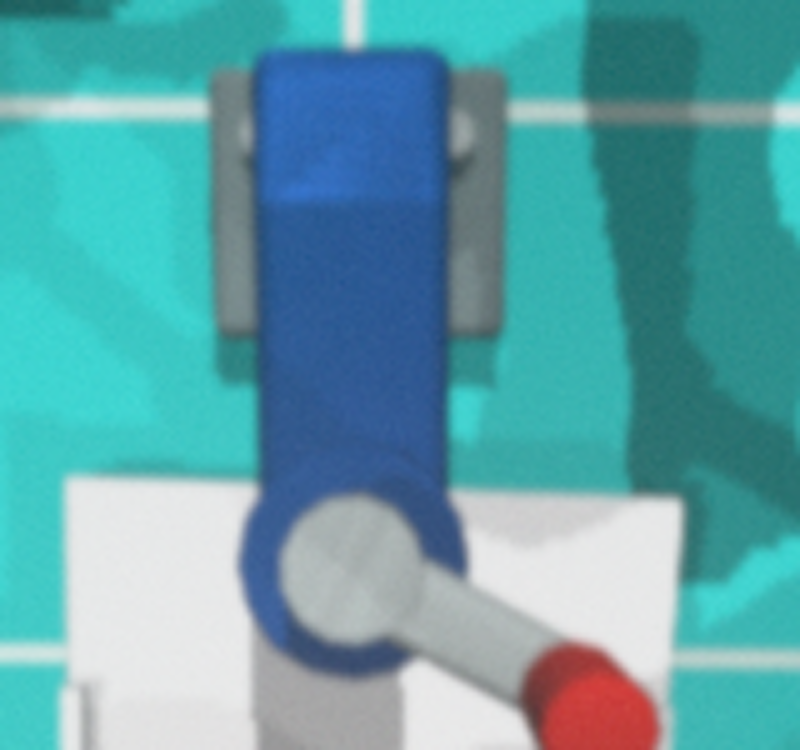

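```bash
cat >> h.py <<'E'
f=lambda a:np.round(np.asarray(a)*1000,1)
E
python3 - <<'E'
from h import *
c=cam('wrist')
q=lambda x,y:(x/5+240-.4,y/5+50-.4)
k=back(c,q(602,717),.194)
for z in (.146,.15,.154):
    h=back(c,q(352,568),z); print('hub',z,f(h),'d',np.hypot(*(k-h)[:2])*1e3, np.degrees(np.arctan2(*(k-h)[[1,0]])))
print('knob',f(k))
print(f(back(c,q(65,477),.018)),f(back(c,q(683,498),.018)))
print(back(c,q(65,477),.018)-back(c,q(683,498),.018))
q4=lambda x,y:(x/5+280-.4,y/5+80-.4)
import json
o=dict(tool_pos=np.array([ 0.59221532,-0.3217641,0.33041507]),tool_rot=np.array([179.87487894,-0.2096387,90.48487958]))
c=cam('wrist',o)
a,b=back(c,q4(308,88),.003),back(c,q4(411,151),.003); print('tip',f(a),f(b),f((a+b)/2))
P=[back(c,q4(*p),.06) for p in ((145,400),(252,462),(192,573),(88,508))]
print('blk',f(P),f(np.mean(P,0)))
E
```

```text
hub 0.146 [493.4 287.7 146. ] d 43.84599785532511 -25.484604868865638
hub 0.15 [493.5 288.  150. ] d 43.93432631962945 -25.893625516618336
hub 0.154 [493.5 288.3 154. ] d 44.02488470790674 -26.300984157708317
knob [533.  268.8 194. ]
[422.3 298.8  18. ] [571.8 294.4  18. ]
[-0.14955609  0.00441558  0.        ]
tip [ 622.3 -208.8    3. ] [ 647.8 -223.     3. ] [ 635.  -215.9    3. ]
blk [[ 584.  -279.4   60. ]
 [ 608.  -292.9   60. ]
 [ 594.8 -318.    60. ]
 [ 571.2 -303.4   60. ]] [ 589.5 -298.4   60. ]
```

Request:
step_arm:
  series:
    - {"ax":0,"ay":0,"az":0,"x":0.02,"y":0.015,"z":-0.03,"claw":80}
    - {"ax":0,"ay":0,"az":0,"x":0.033,"y":0.024,"z":-0.07,"claw":70}
    - {"ax":0,"ay":0,"az":0,"x":0.033,"y":0.025,"z":-0.095,"claw":70}
    - {"ax":0,"ay":0,"az":0,"x":0.033,"y":0.025,"z":-0.1,"claw":70}
    - {"ax":0,"ay":0,"az":0,"x":0.033,"y":0.025,"z":-0.1,"claw":70}
    - {"ax":0,"ay":0,"az":0,"x":0.033,"y":0.025,"z":-0.1,"claw":70}

```text
time_s: 3.4
tool_pos: [0.5343, 0.2662, 0.2323]
tool_rot: [179.9, -0.0, 89.9]
force: [0.1, 0.1, 0.6]
grip_width: 0.0618
```

```bash
python3 - <<'E'
from h import *
o=status.get_obs();print(o['time_s'],o['joint_velocities'],f(o['tool_pos']),o['tool_rot'],o['force'],o['grip_width'])
E
```

```text
3.4 [-0.29797186 -0.48958779 -0.55897923 -0.58981408 -0.03968781 -0.15745954
 -0.2710168 ] [534.3 266.2 232.3] [ 1.79851230e+02 -5.39517241e-03  8.98889710e+01] [0.06910992 0.0889973  0.56191551] 0.06175369854844836
```

Request:
step_arm:
  series:
    - {"ax":0,"ay":0,"az":0,"x":0,"y":0.002,"z":-0.03,"claw":70}
    - {"ax":0,"ay":0,"az":0,"x":0,"y":0.002,"z":-0.055,"claw":70}
    - {"ax":0,"ay":0,"az":0,"x":0,"y":0.002,"z":-0.068,"claw":70}
    - {"ax":0,"ay":0,"az":0,"x":0,"y":0.002,"z":-0.068,"claw":50}
    - {"ax":0,"ay":0,"az":0,"x":0,"y":0.002,"z":-0.068,"claw":40}
    - {"ax":0,"ay":0,"az":0,"x":0,"y":0.002,"z":-0.068,"claw":30}
  squeeze: 20

```text
time_s: 4.0
tool_pos: [0.5342, 0.2697, 0.1644]
tool_rot: [179.8, -0.1, 90.0]
force: [0.6, -0.2, 0.5]
grip_width: 0.0449
```

```bash
python3 - <<'E'
from h import *
o=status.get_obs();print(o['time_s'],f(o['tool_pos']),o['force'],o['grip_width'])
im,c=shot('wrist','w4')
im,c=shot('side','s4'); crop(im,225,100,345,265,4,'s4c')
E
```

```text
4.0 [534.2 269.7 164.4] [ 0.57747367 -0.23827863  0.46545299] 0.044858562752539424
```

View pics/w4.png

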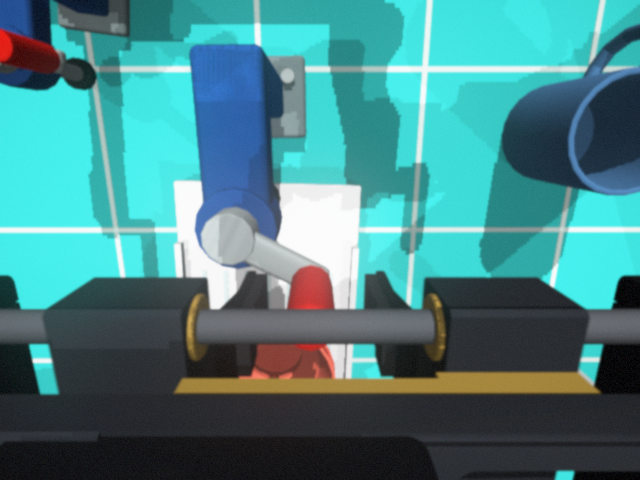

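View pics/s4c.png

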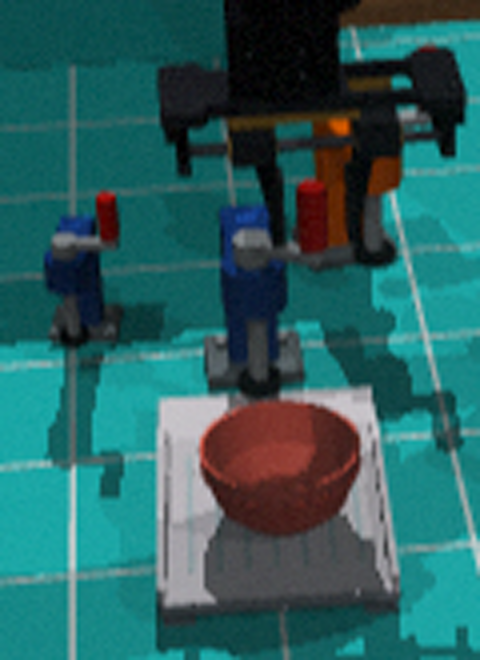

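Request:
step_arm:
  series:
    - {"ax":0,"ay":0,"az":0,"x":-0.001,"y":0,"z":0,"claw":20}
    - {"ax":0,"ay":0,"az":0,"x":-0.001,"y":0,"z":0,"claw":10}
    - {"ax":0,"ay":0,"az":0,"x":-0.001,"y":0,"z":0,"claw":10}
    - {"ax":0,"ay":0,"az":0,"x":-0.001,"y":0,"z":0,"claw":10}
  squeeze: 25

```text
time_s: 4.5
tool_pos: [0.5321, 0.2692, 0.1629]
tool_rot: [-180.0, 0.0, 90.0]
force: [-1.2, 0.1, 2.8]
grip_width: 0.0192
```

```bash
python3 - <<'E'
from h import *
o=status.get_obs();print(o['time_s'],f(o['tool_pos']),o['force'],o['grip_width'])
C=np.array([493.3,287.8])
for k in range(0,13):
    a=np.radians(-25.6)-np.radians(15*k)
    print(k*15, np.round((C+45*np.array([np.cos(a),np.sin(a)])-C-45*np.array([np.cos(np.radians(25.6)),-np.sin(np.radians(25.6))]))/1000,4))
E
```

```text
4.5 [532.1 269.2 162.9] [-1.18944071  0.09643294  2.79757931] 0.019191746120412963
0 [0. 0.]
15 [-0.0064 -0.0098]
30 [-0.0152 -0.0177]
45 [-0.0256 -0.023 ]
60 [-0.0371 -0.0254]
75 [-0.0489 -0.0248]
90 [-0.06   -0.0211]
105 [-0.0699 -0.0147]
120 [-0.0777 -0.006 ]
135 [-0.083   0.0045]
150 [-0.0854  0.016 ]
165 [-0.0848  0.0277]
180 [-0.0812  0.0389]
```

Request:
step_arm:
  series:
    - {"ax":0,"ay":0,"az":0,"x":-0.003,"y":-0.005,"z":0,"claw":10}
    - {"ax":0,"ay":0,"az":0,"x":-0.0064,"y":-0.0098,"z":0,"claw":10}
    - {"ax":0,"ay":0,"az":0,"x":-0.0106,"y":-0.014,"z":0,"claw":10}
    - {"ax":0,"ay":0,"az":0,"x":-0.0152,"y":-0.0177,"z":0,"claw":10}
    - {"ax":0,"ay":0,"az":0,"x":-0.0202,"y":-0.0206,"z":0,"claw":10}
    - {"ax":0,"ay":0,"az":0,"x":-0.0256,"y":-0.023,"z":0,"claw":10}
    - {"ax":0,"ay":0,"az":0,"x":-0.0256,"y":-0.023,"z":0,"claw":10}
    - {"ax":0,"ay":0,"az":0,"x":-0.0256,"y":-0.023,"z":0,"claw":10}

```text
time_s: 5.3
tool_pos: [0.5052, 0.2471, 0.1628]
tool_rot: [-179.9, -0.1, 90.1]
force: [-2.0, 5.2, 2.9]
grip_width: 0.0198
```

```bash
python3 - <<'E'
from h import *
o=status.get_obs();print(o['time_s'],f(o['tool_pos']),o['force'],o['grip_width'])
im,c=shot('wrist','w5')
E
```

```text
5.3 [505.2 247.1 162.8] [-2.04114114  5.18844172  2.93138835] 0.019832970729847604
```

View pics/w5.png

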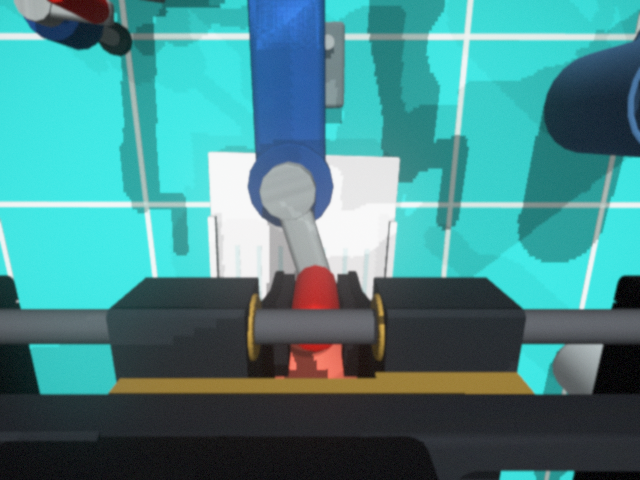

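Request:
step_arm:
  series:
    - {"ax":0,"ay":0,"az":0,"x":-0.0055,"y":0,"z":0,"claw":10}
    - {"ax":0,"ay":0,"az":0,"x":-0.0115,"y":0,"z":0,"claw":10}
    - {"ax":0,"ay":0,"az":0,"x":-0.0174,"y":0,"z":0,"claw":10}
    - {"ax":0,"ay":0,"az":0,"x":-0.0233,"y":0.0005,"z":0,"claw":10}
    - {"ax":0,"ay":0,"az":0,"x":-0.029,"y":0.002,"z":0,"claw":10}
    - {"ax":0,"ay":0,"az":0,"x":-0.0344,"y":0.004,"z":0,"claw":10}
    - {"ax":0,"ay":0,"az":0,"x":-0.0394,"y":0.007,"z":0,"claw":10}
    - {"ax":0,"ay":0,"az":0,"x":-0.0443,"y":0.0105,"z":0,"claw":10}
    - {"ax":0,"ay":0,"az":0,"x":-0.0443,"y":0.0105,"z":0,"claw":10}
    - {"ax":0,"ay":0,"az":0,"x":-0.0443,"y":0.0105,"z":0,"claw":10}

```text
time_s: 6.35
tool_pos: [0.4615, 0.2574, 0.1628]
tool_rot: [-179.9, -0.0, 90.0]
force: [0.7, 2.2, 5.7]
grip_width: 0.0192
```

```bash
python3 - <<'E'
from h import *
o=status.get_obs();print(o['time_s'],f(o['tool_pos']),o['force'],o['grip_width'],o['wrist_torque'])
im,c=shot('wrist','w6')
E
```

```text
6.35 [461.5 257.4 162.8] [0.69226898 2.24894893 5.67997652] 0.019169073631789393 [ 0.58233719 -0.29313814 -0.00805371]
```

View pics/w6.png

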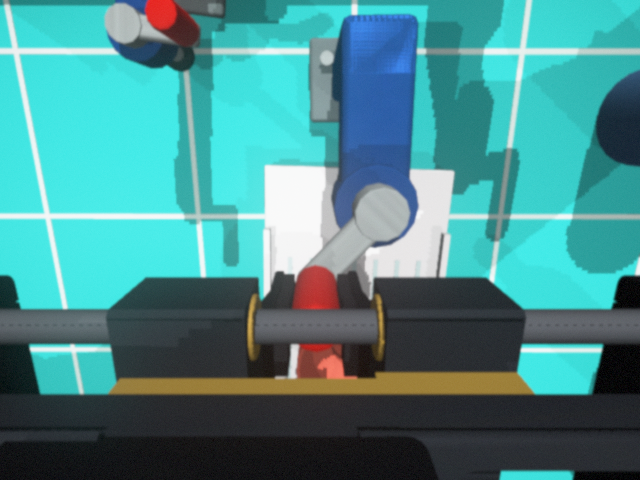

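Request:
step_arm:
  series:
    - {"ax":0,"ay":0,"az":0,"x":-0.004,"y":0.0045,"z":0,"claw":10}
    - {"ax":0,"ay":0,"az":0,"x":-0.0072,"y":0.0094,"z":0,"claw":10}
    - {"ax":0,"ay":0,"az":0,"x":-0.0098,"y":0.0146,"z":0,"claw":10}
    - {"ax":0,"ay":0,"az":0,"x":-0.0118,"y":0.02,"z":0,"claw":10}
    - {"ax":0,"ay":0,"az":0,"x":-0.0118,"y":0.02,"z":0,"claw":10}
    - {"ax":0,"ay":0,"az":0,"x":-0.0118,"y":0.02,"z":0,"claw":10}

```text
time_s: 7.0
tool_pos: [0.4503, 0.2741, 0.1627]
tool_rot: [-179.9, 0.3, 89.9]
force: [-1.1, -5.8, 9.9]
grip_width: 0.0194
```

```bash
python3 - <<'E'
from h import *
o=status.get_obs();print(o['time_s'],f(o['tool_pos']),o['force'],o['grip_width'],o['wrist_torque'])
d=f(o['tool_pos'])[:2]-[493.3,288.3]; print(np.hypot(*d),np.degrees(np.arctan2(d[1],d[0])))
im,c=shot('side','s6'); crop(im,225,100,345,265,4,'s6c')
E
```

```text
7.0 [450.3 274.1 162.7] [-1.12518425 -5.76604306  9.93328522] 0.019353501367353837 [-0.92239518 -0.19470843  0.00636951]
45.28399275682302 -161.72509483768403
```

View pics/s6c.png

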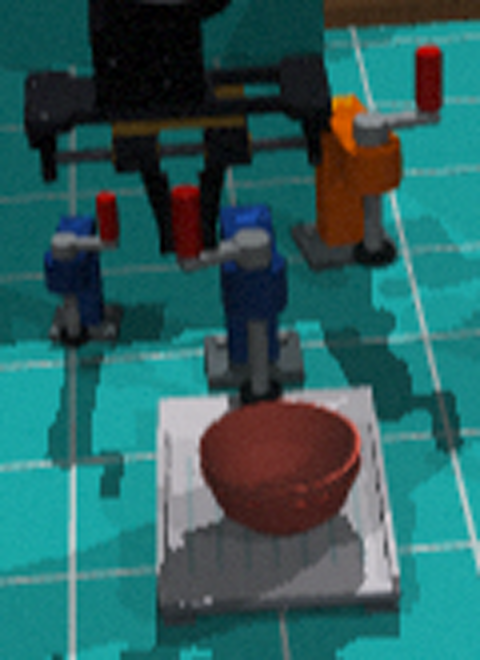

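Request:
step_arm:
  series:
    - {"ax":0,"ay":0,"az":0,"x":-0.0005,"y":0.003,"z":0.001,"claw":10}
    - {"ax":0,"ay":0,"az":0,"x":-0.001,"y":0.006,"z":0.002,"claw":10}
    - {"ax":0,"ay":0,"az":0,"x":-0.0015,"y":0.01,"z":0.002,"claw":10}
    - {"ax":0,"ay":0,"az":0,"x":-0.0015,"y":0.01,"z":0.002,"claw":10}
    - {"ax":0,"ay":0,"az":0,"x":-0.0015,"y":0.01,"z":0.002,"claw":10}

```text
time_s: 7.55
tool_pos: [0.449, 0.2783, 0.1629]
tool_rot: [-179.7, 0.8, 89.7]
force: [0.6, -14.4, 7.3]
grip_width: 0.019
```

```bash
python3 - <<'E'
from h import *
o=status.get_obs();print(o['time_s'],f(o['tool_pos']),o['force'],o['grip_width'],o['wrist_torque'])
d=f(o['tool_pos'])[:2]-[493.3,288.3]; print(np.hypot(*d),np.degrees(np.arctan2(d[1],d[0])))
im,c=shot('side','s7'); crop(im,265,150,325,250,8,'s7c')
E
```

```text
7.55 [449.  278.3 162.9] [  0.61813242 -14.41060787   7.29176608] 0.019015888086137325 [-3.00098823e+00 -3.56595153e-01  8.40818281e-04]
45.41464521495242 -167.27961409074487
```

View pics/s7c.png

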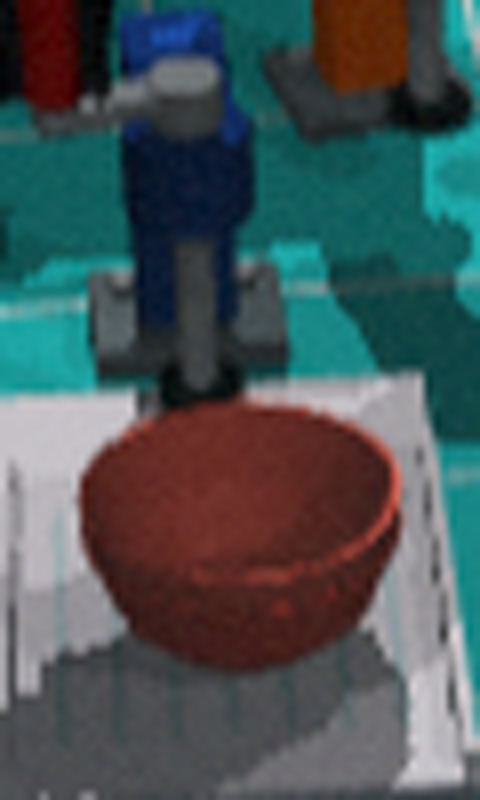

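```bash
python3 - <<'E'
from h import *
im,c=shot('wrist','w7')
a=cv2.imread('pics/w6.png')
cv2.imwrite('pics/w67.png',np.hstack([a[150:420,180:480],im[150:420,180:480]]))
E
```

```text
(no output)
```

View pics/w67.png

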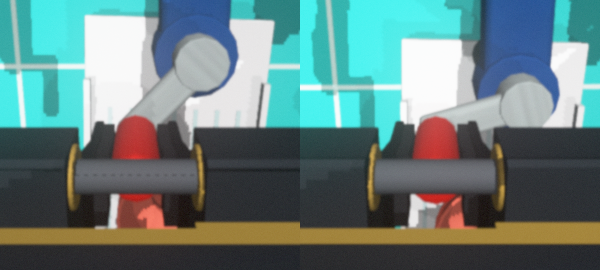

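```bash
python3 - <<'E'
from h import *
o=status.get_obs();print(o['time_s'],f(o['tool_pos']),o['force'],o['grip_width'],o['wrist_torque'])
im,c=shot('side','s8'); t,c=shot('top','t8'); crop(t,160,200,320,320,5,'t8c')
o=status.get_obs();print(o['time_s'],f(o['tool_pos']),o['force'])
E
```

```text
7.65 [449.  278.3 162.9] [ -0.28850557 -13.56691587   6.88528422] 0.018891952818370274 [-2.96092864e+00 -3.72369120e-01  7.13828141e-04]
7.75 [449.  278.3 162.9] [  0.93086933 -13.15231886   6.47246929]
```

View pics/t8c.png

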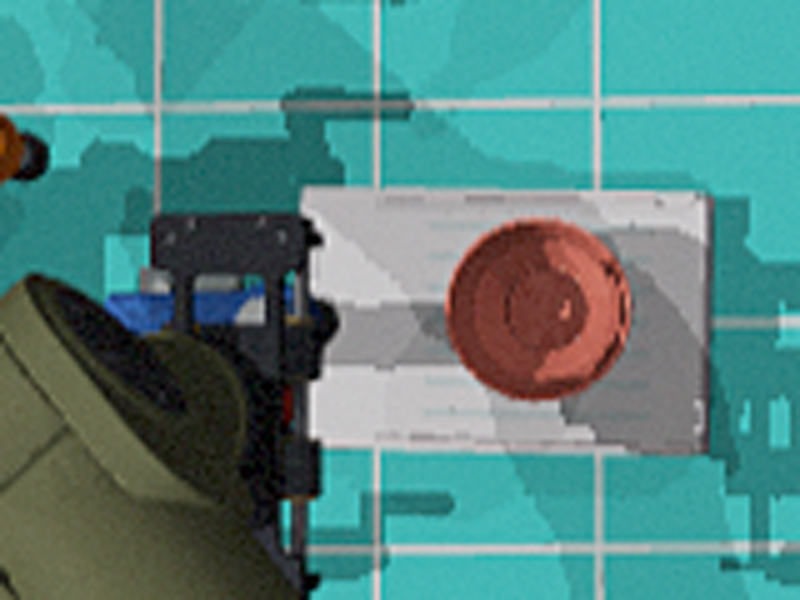

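Request:
step_arm:
  series:
    - {"ax":0,"ay":0,"az":0,"x":0,"y":-0.003,"z":0,"claw":10}
    - {"ax":0,"ay":0,"az":0,"x":0,"y":-0.006,"z":0,"claw":10}
    - {"ax":0,"ay":0,"az":0,"x":0,"y":-0.008,"z":0,"claw":10}
    - {"ax":0,"ay":0,"az":0,"x":0,"y":-0.008,"z":0,"claw":10}
    - {"ax":0,"ay":0,"az":0,"x":0,"y":-0.008,"z":0,"claw":10}

```text
time_s: 8.25
tool_pos: [0.4502, 0.2743, 0.1631]
tool_rot: [-180.0, 0.3, 89.8]
force: [6.2, -4.8, -1.3]
grip_width: 0.0195
```

```bash
python3 - <<'E'
from h import *
o=status.get_obs();print(o['time_s'],f(o['tool_pos']),o['force'],o['tool_rot'],o['wrist_torque'])
im,c=shot('wrist','w8')
E
```

```text
8.25 [450.2 274.3 163.1] [ 6.21811716 -4.78178892 -1.26623118] [-179.97438865    0.33367601   89.82512557] [-0.91602559 -1.53165319  0.06102098]
```

```bash
python3 - <<'E'
from h import *
a=cv2.imread('pics/w7.png');b=cv2.imread('pics/w8.png')
s=lambda im:cv2.resize(im[190:310,280:450],None,fx=2.3,fy=2.3,interpolation=cv2.INTER_CUBIC)
cv2.imwrite('pics/w78.png',np.hstack([s(a),s(b)]))
E
```

```text
(no output)
```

View pics/w78.png

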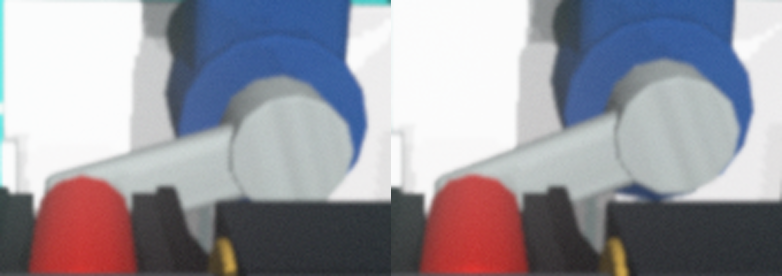

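Request:
step_arm:
  series:
    - {"ax":0,"ay":0,"az":0,"x":0.001,"y":0.002,"z":0,"claw":10}
    - {"ax":0,"ay":0,"az":0,"x":0.001,"y":0.003,"z":0,"claw":10}
    - {"ax":0,"ay":0,"az":0,"x":0.001,"y":0.003,"z":0,"claw":10}
    - {"ax":0,"ay":0,"az":0,"x":0.001,"y":0.003,"z":0,"claw":10}

```text
time_s: 8.7
tool_pos: [0.45, 0.2753, 0.163]
tool_rot: [-179.8, 0.6, 89.8]
force: [0.7, -8.9, 3.8]
grip_width: 0.0194
```

```bash
python3 - <<'E'
from h import *
o=status.get_obs();print(o['time_s'],f(o['tool_pos']),o['force'],o['tool_rot'],o['wrist_torque'])
im,c=shot('wrist','w9')
o=status.get_obs();print(o['time_s'],f(o['tool_pos']),o['force'],o['tool_rot'],o['wrist_torque'])
E
```

```text
8.7 [450.  275.3 163. ] [ 0.72133716 -8.85710619  3.84855234] [-179.78252261    0.60238622   89.80082251] [-2.06483292 -0.59248478  0.00929469]
8.75 [450.  275.3 163. ] [  1.36607723 -10.34152066   4.72546706] [-179.78401956    0.60195057   89.79651991] [-2.07437802 -0.5305649   0.00878247]
```

Request:
step_arm:
  series:
    - {"ax":0,"ay":0,"az":0,"x":0,"y":-0.003,"z":0,"claw":10}
    - {"ax":0,"ay":0,"az":0,"x":0,"y":-0.003,"z":0,"claw":10}
    - {"ax":0,"ay":0,"az":0,"x":0,"y":-0.003,"z":0,"claw":10}

```text
time_s: 9.05
tool_pos: [0.4503, 0.2742, 0.163]
tool_rot: [-179.9, 0.4, 89.8]
force: [3.8, -5.4, -0.1]
grip_width: 0.0195
```

```bash
python3 - <<'E'
from h import *
o=status.get_obs();print(o['time_s'],f(o['tool_pos']),o['force'],o['tool_rot'],o['wrist_torque'])
im,c=shot('wrist','w10')
a=cv2.imread('pics/w9.png');b=im
s=lambda im:cv2.resize(im[190:310,280:450],None,fx=2.3,fy=2.3,interpolation=cv2.INTER_CUBIC)
cv2.imwrite('pics/w910.png',np.hstack([s(a),s(b)]))
E
```

```text
9.05 [450.3 274.2 163. ] [ 3.7797805  -5.40968568 -0.13917785] [-179.87347681    0.38486457   89.84411724] [-1.1147537  -1.06397238  0.02072105]
```

View pics/w910.png

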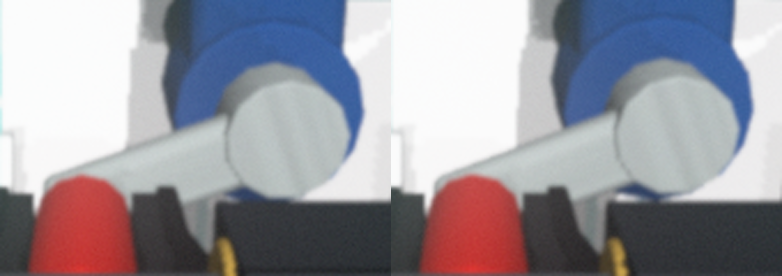

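Request:
step_arm:
  series:
    - {"ax":0,"ay":0,"az":0,"x":0,"y":-0.003,"z":0,"claw":10}
    - {"ax":0,"ay":0,"az":0,"x":0,"y":-0.003,"z":0,"claw":10}
    - {"ax":0,"ay":0,"az":0,"x":0,"y":-0.003,"z":0,"claw":10}

```text
time_s: 9.4
tool_pos: [0.4508, 0.2728, 0.1631]
tool_rot: [-180.0, 0.2, 89.9]
force: [5.9, -1.6, -3.6]
grip_width: 0.0193
```

```bash
python3 - <<'E'
from h import *
o=status.get_obs();print(o['time_s'],f(o['tool_pos']),o['force'],o['tool_rot'],o['wrist_torque'])
E
```

```text
9.4 [450.8 272.8 163.1] [ 5.91735777 -1.60851117 -3.64480885] [-179.96981141    0.19125192   89.8827898 ] [-0.32086053 -1.54586537 -0.0439936 ]
```

Request:
step_arm:
  series:
    - {"ax":0,"ay":0,"az":0,"x":0.002,"y":0.003,"z":0,"claw":10}
    - {"ax":0,"ay":0,"az":0,"x":0.003,"y":0.005,"z":0,"claw":10}
    - {"ax":0,"ay":0,"az":0,"x":0.003,"y":0.005,"z":0,"claw":10}
    - {"ax":0,"ay":0,"az":0,"x":0.003,"y":0.005,"z":0,"claw":10}

```text
time_s: 9.8
tool_pos: [0.4504, 0.2748, 0.1629]
tool_rot: [-179.5, 0.7, 89.9]
force: [-5.3, -11.0, 9.5]
grip_width: 0.0194
```

```bash
python3 - <<'E'
from h import *
o=status.get_obs();print(o['time_s'],f(o['tool_pos']),o['force'],o['tool_rot'],o['wrist_torque'])
shot('wrist','w11')
E
```

```text
9.8 [450.4 274.8 162.9] [ -5.27261695 -10.99922024   9.52161782] [-179.50692069    0.6674564    89.88071309] [-2.24068102  0.86640014  0.0618702 ]
```

Request:
step_arm:
  series:
    - {"ax":0,"ay":0,"az":0,"x":0,"y":0,"z":0,"claw":60}
    - {"ax":0,"ay":0,"az":0,"x":0,"y":0,"z":0,"claw":60}
    - {"ax":0,"ay":0,"az":0,"x":0,"y":0,"z":0,"claw":60}
    - {"ax":0,"ay":0,"az":0,"x":0,"y":0,"z":0,"claw":60}

```text
time_s: 10.25
tool_pos: [0.4525, 0.2807, 0.1642]
tool_rot: [-179.9, 0.0, 90.0]
force: [0.7, 0.4, 0.2]
grip_width: 0.0436
```

```bash
python3 - <<'E'
from h import *
o=status.get_obs();print(o['time_s'],f(o['tool_pos']),o['force'],o['tool_rot'],o['grip_width'])
b,_=shot('wrist','w12')
a=cv2.imread('pics/w11.png')
s=lambda im:cv2.resize(im[190:310,260:450],None,fx=2.1,fy=2.1,interpolation=cv2.INTER_CUBIC)
cv2.imwrite('pics/w1112.png',np.hstack([s(a),s(b)]))
E
```

```text
10.25 [452.5 280.7 164.2] [0.74355683 0.43548563 0.19528788] [-1.79931731e+02  1.30266161e-02  9.00300177e+01] 0.043632678474280887
```

View pics/w1112.png

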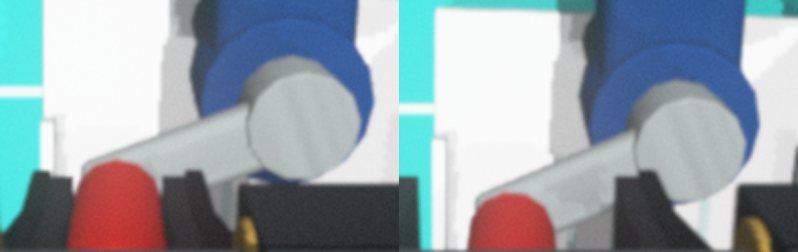

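Request:
step_arm:
  series:
    - {"ax":0,"ay":0,"az":0,"x":0,"y":-0.003,"z":0.02,"claw":60}
    - {"ax":0,"ay":0,"az":0,"x":0,"y":-0.004,"z":0.06,"claw":80}
    - {"ax":0,"ay":0,"az":0,"x":0.02,"y":-0.01,"z":0.1,"claw":100}
    - {"ax":0,"ay":0,"az":0,"x":0.04,"y":-0.02,"z":0.13,"claw":100}
    - {"ax":0,"ay":0,"az":0,"x":0.04,"y":-0.02,"z":0.13,"claw":100}
    - {"ax":0,"ay":0,"az":0,"x":0.04,"y":-0.02,"z":0.13,"claw":100}

```text
time_s: 10.9
tool_pos: [0.4931, 0.2607, 0.2945]
tool_rot: [-180.0, -0.0, 90.0]
force: [-0.2, -0.5, -0.5]
grip_width: 0.0829
```

```bash
python3 - <<'E'
from h import *
o=status.get_obs();print(o['time_s'],f(o['tool_pos']),o['tool_rot'])
b,c=shot('wrist','w13'); np.save('c13.npy',np.array([o['tool_pos'],o['tool_rot']]))
crop(b,220,60,420,220,4,'c13')
s,_=shot('side','s13'); crop(s,255,140,335,260,5,'s13c')
E
```

```text
10.9 [493.1 260.7 294.5] [-1.79980376e+02 -3.90817074e-02  8.99675715e+01]
```

View pics/c13.png

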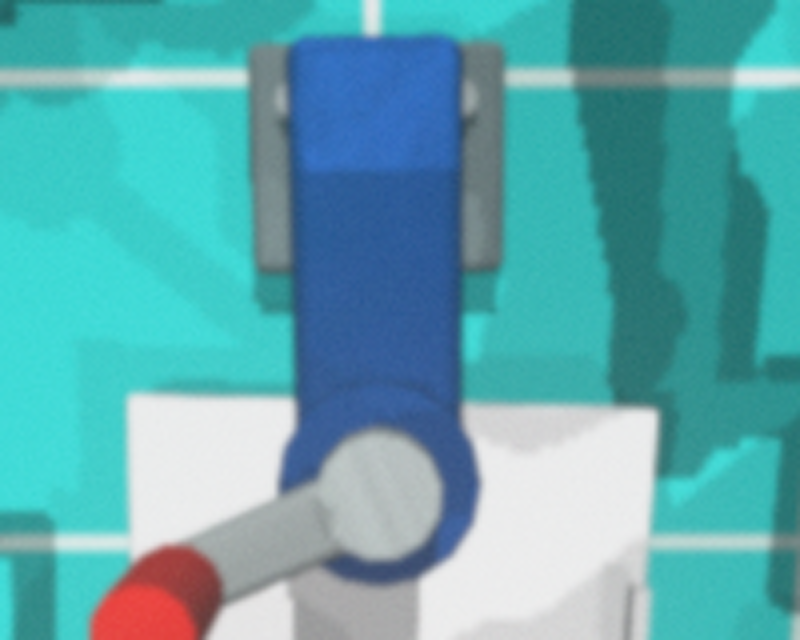

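View pics/s13c.png

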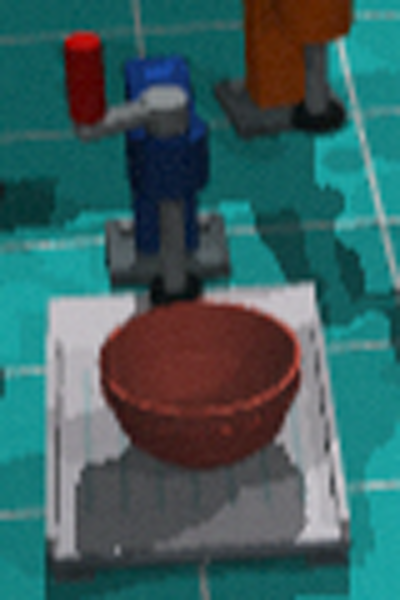

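```bash
python3 - <<'E'
from h import *
a=np.load('c13.npy'); c=cam('wrist',dict(tool_pos=a[0],tool_rot=a[1]))
q=lambda x,y:(x/4+220-.4,y/4+60-.4)
b=cv2.imread('pics/w13.png'); crop(b,220,170,300,240,8,'c13b')
h=back(c,q(380,496),.15);print(f(h))
print(f(back(c,q(65+63,395),.018)),f(back(c,q(128,393),.018)),f(back(c,q(658,408),.018)))
E
```

```text
[491.5 292.4 150. ]
[420.3 303.4  18. ] [420.3 303.9  18. ] [569.6 299.7  18. ]
```

View pics/c13b.png

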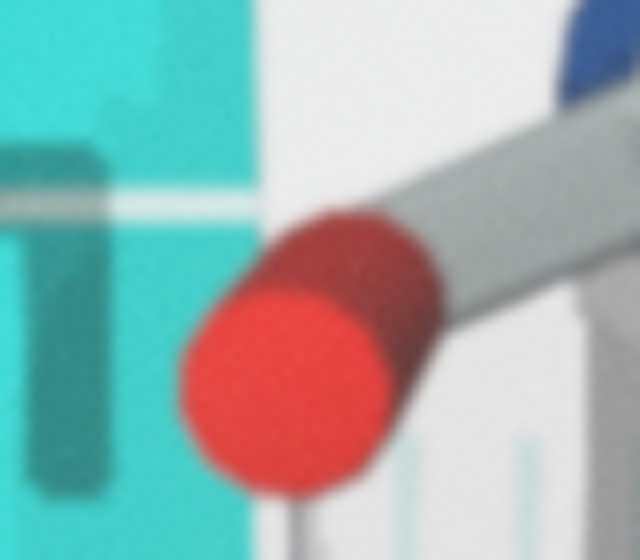

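```bash
python3 - <<'E'
from h import *
a=np.load('c13.npy'); c=cam('wrist',dict(tool_pos=a[0],tool_rot=a[1]))
k=back(c,(287/8+220-.4,392/8+170-.4),.194); h=np.array([491.4,292.3]); d=f(k)[:2]-h
print(f(k),np.hypot(*d),np.degrees(np.arctan2(d[1],d[0])))
o=status.get_obs();print(f(o['tool_pos']))
# reinterpret past tool poses
for n,p in dict(start=(532.1,269.2),p105=(461.5,257.4),p136=(450.3,274.1),max=(449,278.3),rel=(450.4,274.8)).items():
    d=np.array(p)-h; print(n,np.hypot(*d),np.degrees(np.arctan2(d[1],d[0])))
E
```

```text
[450.5 274.  194. ] 44.80736546595882 -155.89469383318408
[491.6 261.  293.2]
start 46.798504249601876 -29.577838681261326
p105 45.95671876885904 -130.58777192174523
p136 44.94941601400397 -156.1151650725387
max 44.65153972709114 -161.7273617330147
rel 44.57858230136979 -156.88579201667318
```

Request:
step_arm:
  series:
    - {"ax":0,"ay":0,"az":0,"x":-0.02,"y":0.007,"z":-0.01,"claw":70}
    - {"ax":0,"ay":0,"az":0,"x":-0.039,"y":0.013,"z":-0.04,"claw":60}
    - {"ax":0,"ay":0,"az":0,"x":-0.041,"y":0.013,"z":-0.08,"claw":60}
    - {"ax":0,"ay":0,"az":0,"x":-0.041,"y":0.013,"z":-0.115,"claw":60}
    - {"ax":0,"ay":0,"az":0,"x":-0.041,"y":0.013,"z":-0.13,"claw":60}
    - {"ax":0,"ay":0,"az":0,"x":-0.041,"y":0.013,"z":-0.13,"claw":60}
    - {"ax":0,"ay":0,"az":0,"x":-0.041,"y":0.013,"z":-0.13,"claw":30}
    - {"ax":0,"ay":0,"az":0,"x":-0.041,"y":0.013,"z":-0.13,"claw":10}
    - {"ax":0,"ay":0,"az":0,"x":-0.041,"y":0.013,"z":-0.13,"claw":10}
    - {"ax":0,"ay":0,"az":0,"x":-0.041,"y":0.013,"z":-0.13,"claw":10}
    - {"ax":0,"ay":0,"az":0,"x":-0.041,"y":0.013,"z":-0.13,"claw":10}
  squeeze: 25

```text
time_s: 12.1
tool_pos: [0.4519, 0.2737, 0.1651]
tool_rot: [-180.0, -0.0, 90.0]
force: [-6.3, -0.5, 3.4]
grip_width: 0.02
```

```bash
cat > tg.py <<'E'
from h import *
o=status.get_obs();h=np.array([491.4,292.3]);p=f(o['tool_pos']);d=p[:2]-h;a=np.arctan2(d[1],d[0]);F=o['force']
print(o['time_s'],p,np.round(F,1),'r',np.hypot(*d),'ang',np.degrees(a),'tan',F[:2]@[np.sin(a),-np.cos(a)],'rad',F[:2]@[np.cos(a),np.sin(a)],o['grip_width'],o['wrist_torque'])
E
python3 tg.py
```

```text
12.1 [451.9 273.7 165.1] [-6.3 -0.5  3.4] r 43.66016491036195 ang -154.7849068852142 tan 2.1978471828701087 rad 5.877005884212827 0.020037011456276597 [-0.12217187  1.34632293  0.01780723]
```

Request:
step_arm:
  series:
    - {"ax":0,"ay":0,"az":0,"x":-0.003,"y":0.001,"z":0,"claw":10}
    - {"ax":0,"ay":0,"az":0,"x":-0.0035,"y":0.002,"z":0,"claw":10}
    - {"ax":0,"ay":0,"az":0,"x":-0.0035,"y":0.003,"z":0,"claw":10}
    - {"ax":0,"ay":0,"az":0,"x":-0.0035,"y":0.003,"z":0,"claw":10}

```text
time_s: 12.5
tool_pos: [0.4508, 0.2751, 0.1651]
tool_rot: [179.8, 0.1, 89.9]
force: [4.2, -3.1, -0.5]
grip_width: 0.0192
```

```bash
python3 tg.py
```

```text
12.5 [450.8 275.1 165.1] [ 4.2 -3.1 -0.5] r 44.09308335782379 ang -157.04028270424382 tan -4.514785988663572 rad -2.664207977207004 0.019189818610532244 [-0.55631502 -1.100289    0.00955876]
```

Request:
step_arm:
  series:
    - {"ax":0,"ay":0,"az":0,"x":-0.0005,"y":0.001,"z":0,"claw":10}
    - {"ax":0,"ay":0,"az":0,"x":-0.001,"y":0.002,"z":0,"claw":10}
    - {"ax":0,"ay":0,"az":0,"x":-0.001,"y":0.002,"z":0,"claw":10}

```text
time_s: 12.8
tool_pos: [0.4504, 0.2761, 0.1651]
tool_rot: [179.7, 0.2, 89.9]
force: [4.1, -5.2, 1.0]
grip_width: 0.0194
```

```bash
python3 tg.py
```

```text
12.8 [450.4 276.1 165.1] [ 4.1 -5.2  1. ] r 44.08446438372592 ang -158.4399360934349 tan -6.318260547634156 rad -1.8924459836732697 0.019352695933951895 [-1.02804015 -1.31377421  0.00202437]
```

Request:
step_arm:
  series:
    - {"ax":0,"ay":0,"az":0,"x":0.0005,"y":0.001,"z":0,"claw":10}
    - {"ax":0,"ay":0,"az":0,"x":0.0005,"y":0.002,"z":0,"claw":10}
    - {"ax":0,"ay":0,"az":0,"x":0.0005,"y":0.002,"z":0,"claw":10}
    - {"ax":0,"ay":0,"az":0,"x":0.0005,"y":0.002,"z":0,"claw":10}

```text
time_s: 13.2
tool_pos: [0.4502, 0.277, 0.1651]
tool_rot: [179.8, 0.3, 89.8]
force: [2.2, -6.9, 4.1]
grip_width: 0.0191
```

```bash
python3 tg.py
```

```text
13.2 [450.2 277.  165.1] [ 2.2 -6.9  4.1] r 43.949175191350285 ang -159.62705651505885 tan -7.223765249475731 rad 0.38020801128096493 0.019084924087268976 [-1.68183427 -0.67894206 -0.02448596]
```

Request:
step_arm:
  series:
    - {"ax":0,"ay":0,"az":0,"x":0,"y":0,"z":0,"claw":50}
    - {"ax":0,"ay":0,"az":0,"x":0,"y":0,"z":0,"claw":60}
    - {"ax":0,"ay":0,"az":0,"x":0,"y":-0.003,"z":0,"claw":60}
    - {"ax":0,"ay":0,"az":0,"x":0,"y":-0.003,"z":0.03,"claw":60}
    - {"ax":0,"ay":0,"az":0,"x":0.01,"y":-0.005,"z":0.07,"claw":100}
    - {"ax":0,"ay":0,"az":0,"x":0.03,"y":-0.01,"z":0.11,"claw":100}
    - {"ax":0,"ay":0,"az":0,"x":0.04,"y":-0.016,"z":0.13,"claw":100}
    - {"ax":0,"ay":0,"az":0,"x":0.041,"y":-0.017,"z":0.131,"claw":100}
    - {"ax":0,"ay":0,"az":0,"x":0.041,"y":-0.017,"z":0.131,"claw":100}
    - {"ax":0,"ay":0,"az":0,"x":0.041,"y":-0.017,"z":0.131,"claw":100}

```text
time_s: 14.2
tool_pos: [0.4876, 0.2638, 0.2941]
tool_rot: [-179.9, 0.1, 90.1]
force: [0.2, 0.1, 0.6]
grip_width: 0.0851
```

```bash
python3 - <<'E'
from h import *
o=status.get_obs();print(o['time_s'],f(o['tool_pos']),o['tool_rot'],o['force'])
b,c=shot('wrist','w14'); 
crop(b,210,60,410,240,4,'c14')
E
```

```text
14.2 [487.6 263.8 294.1] [-1.79856665e+02  5.17800382e-02  9.00761891e+01] [0.18857531 0.09926437 0.5608279 ]
```

View pics/c14.png

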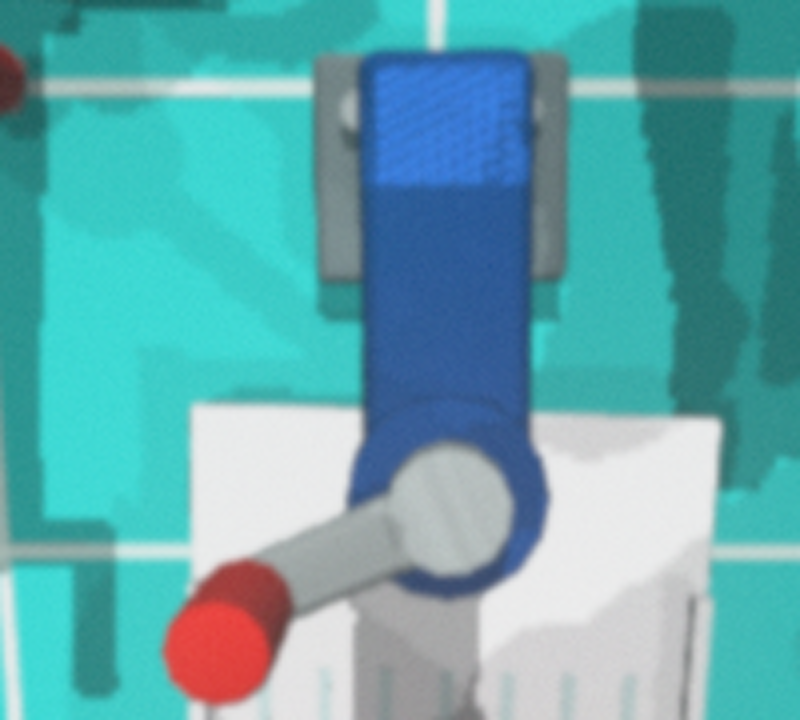

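```bash
python3 - <<'E'
from h import *
c=cam('wrist');q=lambda x,y:(x/4+210-.4,y/4+60-.4)
k=back(c,q(217,652),.194);h=back(c,q(450,509),.15);d=f(k-h)
print(f(k),f(h),np.hypot(*d[:2]),np.degrees(np.arctan2(d[1],d[0])))
a,b=back(c,q(190,404),.018),back(c,q(721,420),.018);print(f(a),f(b),np.degrees(np.arctan2(*(b-a)[[1,0]])))
E
```

```text
[450.5 274.  194. ] [491.6 292.7 150. ] 45.15418031589102 -155.53504236879655
[420.3 303.4  18. ] [570.  299.1  18. ] -1.614949522689284
```

Request:
step_arm:
  series:
    - {"ax":0,"ay":0,"az":0,"x":0,"y":-0.04,"z":0,"claw":100}
    - {"ax":0,"ay":0,"az":0,"x":0,"y":-0.085,"z":0,"claw":100}
    - {"ax":0,"ay":0,"az":0,"x":0,"y":-0.13,"z":0,"claw":100}
    - {"ax":0,"ay":0,"az":0,"x":0,"y":-0.175,"z":0,"claw":100}
    - {"ax":0,"ay":0,"az":0,"x":0,"y":-0.2,"z":0,"claw":100}
    - {"ax":0,"ay":0,"az":0,"x":0,"y":-0.2,"z":0,"claw":100}
    - {"ax":0,"ay":0,"az":0,"x":0,"y":-0.2,"z":0,"claw":100}
    - {"ax":0,"ay":0,"az":0,"x":0,"y":-0.2,"z":0,"claw":100}

```text
time_s: 15.05
tool_pos: [0.4885, 0.0656, 0.2952]
tool_rot: [-180.0, -0.0, 90.2]
force: [-0.3, 0.4, 0.4]
grip_width: 0.0872
```

```bash
python3 - <<'E'
from h import *
o=status.get_obs();print(o['time_s'],f(o['tool_pos']),o['tool_rot'],o['force'])
b,c=shot('wrist','w15'); np.save('c15.npy',np.array([o['tool_pos'],o['tool_rot']]))
E
```

```text
15.05 [488.5  65.6 295.2] [-1.79964346e+02 -3.30406344e-02  9.01722992e+01] [-0.29122578  0.44719746  0.41628393]
```

View pics/w15.png

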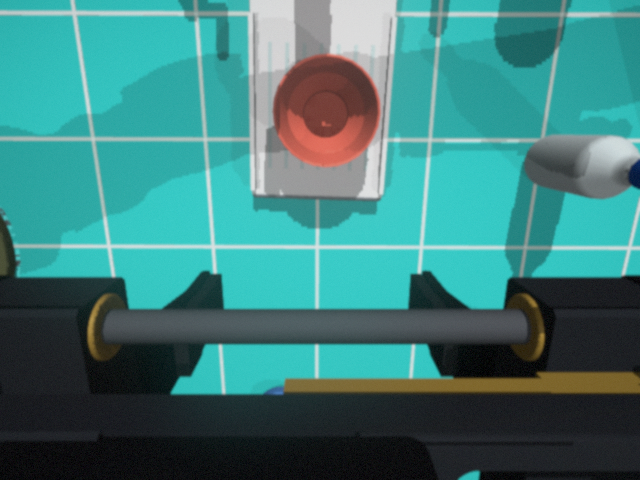

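```bash
python3 - <<'E'
from h import *
b=cv2.imread('pics/w15.png'); crop(b,240,160,400,230,5,'c15')
E
```

```text
(no output)
```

View pics/c15.png

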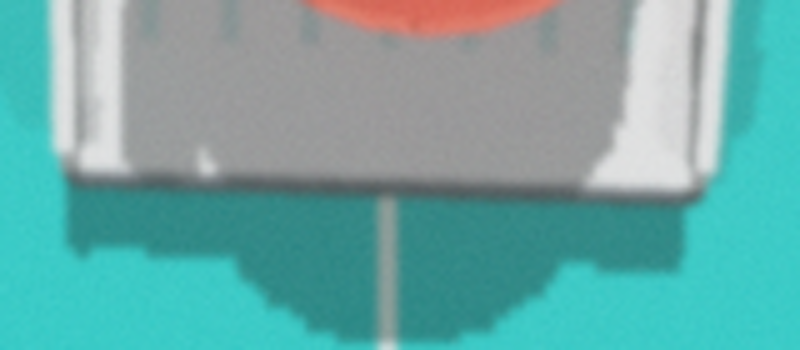

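Request:
step_arm:
  series:
    - {"ax":0,"ay":0,"az":-8,"x":0.015,"y":-0.04,"z":0,"claw":100}
    - {"ax":0,"ay":0,"az":-16,"x":0.03,"y":-0.085,"z":0,"claw":100}
    - {"ax":0,"ay":0,"az":-24,"x":0.045,"y":-0.13,"z":0,"claw":100}
    - {"ax":0,"ay":0,"az":-30,"x":0.06,"y":-0.175,"z":0,"claw":100}
    - {"ax":0,"ay":0,"az":-30,"x":0.075,"y":-0.22,"z":0,"claw":100}
    - {"ax":0,"ay":0,"az":-30,"x":0.09,"y":-0.265,"z":0,"claw":100}
    - {"ax":0,"ay":0,"az":-30,"x":0.09,"y":-0.31,"z":0,"claw":100}
    - {"ax":0,"ay":0,"az":-30,"x":0.09,"y":-0.34,"z":0,"claw":100}
    - {"ax":0,"ay":0,"az":-30,"x":0.09,"y":-0.34,"z":0,"claw":100}
    - {"ax":0,"ay":0,"az":-30,"x":0.09,"y":-0.34,"z":0,"claw":100}
    - {"ax":0,"ay":0,"az":-30,"x":0.09,"y":-0.34,"z":0,"claw":100}

```text
time_s: 16.2
tool_pos: [0.58, -0.2735, 0.2956]
tool_rot: [-180.0, -0.1, 60.2]
force: [0.7, 0.5, 0.0]
grip_width: 0.0868
```

```bash
python3 - <<'E'
from h import *
a=np.load('c15.npy'); c=cam('wrist',dict(tool_pos=a[0],tool_rot=a[1]))
o=status.get_obs();print(o['time_s'],f(o['tool_pos']),o['tool_rot'],o['force'])
b,c=shot('wrist','w16'); np.save('c16.npy',np.array([o['tool_pos'],o['tool_rot']]))
E
```

```text
16.2 [ 580.  -273.5  295.6] [-1.79985385e+02 -8.13669294e-02  6.02213007e+01] [0.74045837 0.51963555 0.03603734]
```

View pics/w16.png

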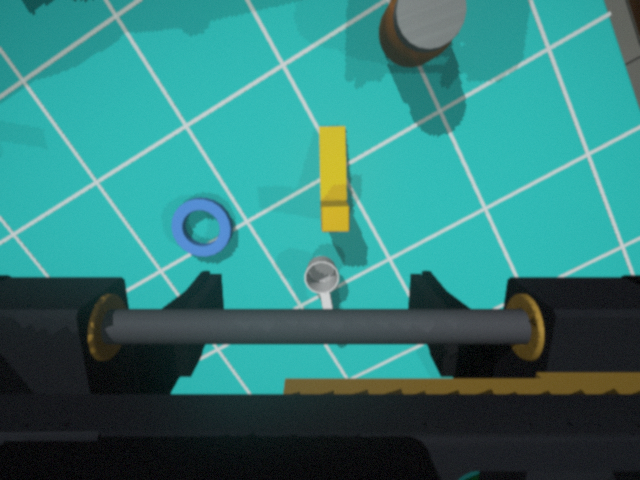

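```bash
python3 - <<'E'
from h import *
b=cv2.imread('pics/w16.png'); crop(b,300,115,370,295,4,'c16')
E
```

```text
(no output)
```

View pics/c16.png

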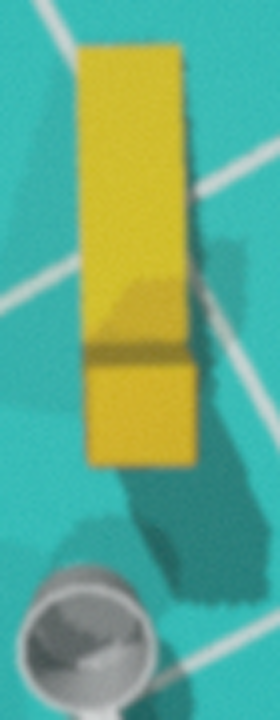

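```bash
python3 - <<'E'
from h import *
a=np.load('c16.npy'); c=cam('wrist',dict(tool_pos=a[0],tool_rot=a[1]))
q=lambda x,y:(x/4+300-.4,y/4+115-.4)
A,B=back(c,q(78,46),.003),back(c,q(181,46),.003)
P=[back(c,q(*p),.06) for p in ((86,362),(194,362),(197,466),(89,467))]
t=(A+B)/2; g=np.mean(P,0); d=t-g
print('tip',f(t),'grip',f(g),'len',np.hypot(*d[:2])*1e3,'az',np.degrees(np.arctan2(d[1],d[0])), np.degrees(np.arctan2(*(B-A)[[1,0]]))+90)
print(f(np.linalg.norm(P[0]-P[1])),f(np.linalg.norm(P[1]-P[2])))
print('scoop',f(back(c,q(88,648),.03)))
a=np.load('c15.npy'); c=cam('wrist',dict(tool_pos=a[0],tool_rot=a[1]))
q=lambda x,y:(x/5+240-.4,y/5+160-.4)
L=[back(c,q(*p),.010) for p in ((68,184),(700,200))]; print('lip corners low',f(L),f((L[0]+L[1])/2),np.degrees(np.arctan2(*(L[1]-L[0])[[1,0]])))
L=[back(c,q(*p),.018) for p in ((75,175),(697,188))]; print('lip corners top',f(L),f((L[0]+L[1])/2))
E
```

```text
tip [ 634.8 -215.3    3. ] grip [ 589.2 -298.6   60. ] len 95.01019246362077 az 61.336679698978465 60.2167462936367
28.4 28.3
scoop [ 538.8 -359.8   30. ]
lip corners low [[414.8  63.1  10. ]
 [564.   59.8  10. ]] [489.4  61.5  10. ] -1.2984052988276424
lip corners top [[417.8  66.6  18. ]
 [561.8  64.   18. ]] [489.8  65.3  18. ]
```

Request:
step_arm:
  series:
    - {"ax":0,"ay":0,"az":0.5,"x":0.009,"y":-0.025,"z":-0.03,"claw":90}
    - {"ax":0,"ay":0,"az":0.5,"x":0.009,"y":-0.025,"z":-0.075,"claw":90}
    - {"ax":0,"ay":0,"az":0.5,"x":0.009,"y":-0.025,"z":-0.12,"claw":90}
    - {"ax":0,"ay":0,"az":0.5,"x":0.009,"y":-0.025,"z":-0.16,"claw":80}
    - {"ax":0,"ay":0,"az":0.5,"x":0.009,"y":-0.025,"z":-0.18,"claw":70}
    - {"ax":0,"ay":0,"az":0.5,"x":0.009,"y":-0.025,"z":-0.18,"claw":70}
    - {"ax":0,"ay":0,"az":0.5,"x":0.009,"y":-0.025,"z":-0.18,"claw":70}

```text
time_s: 16.95
tool_pos: [0.5889, -0.3002, 0.1166]
tool_rot: [179.9, -0.0, 60.6]
force: [0.2, -0.3, 0.7]
grip_width: 0.0621
```

```bash
python3 - <<'E'
from h import *
o=status.get_obs();print(o['time_s'],f(o['tool_pos']),o['tool_rot'],o['force'])
b,c=shot('wrist','w17')
E
```

```text
16.95 [ 588.9 -300.2  116.6] [ 1.79938805e+02 -2.78347675e-02  6.06095544e+01] [ 0.20900505 -0.32508457  0.7121134 ]
```

View pics/w17.png

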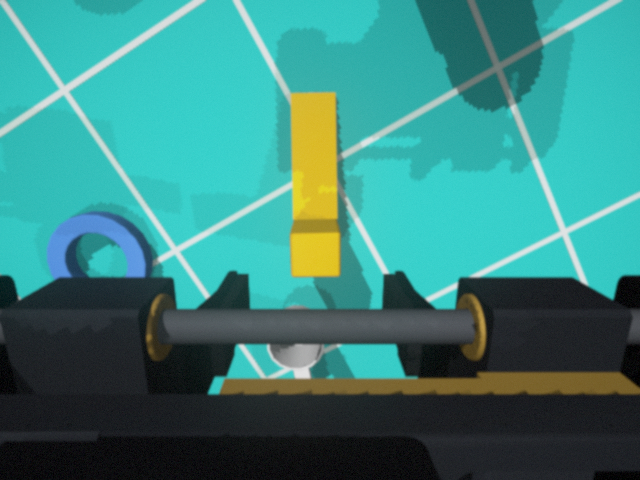

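Request:
step_arm:
  series:
    - {"ax":0,"ay":0,"az":0,"x":0,"y":0.001,"z":-0.035,"claw":70}
    - {"ax":0,"ay":0,"az":0,"x":0,"y":0.001,"z":-0.065,"claw":70}
    - {"ax":0,"ay":0,"az":0,"x":0,"y":0.001,"z":-0.08,"claw":70}
    - {"ax":0,"ay":0,"az":0,"x":0,"y":0.001,"z":-0.083,"claw":70}
    - {"ax":0,"ay":0,"az":0,"x":0,"y":0.001,"z":-0.083,"claw":50}
    - {"ax":0,"ay":0,"az":0,"x":0,"y":0.001,"z":-0.083,"claw":30}
    - {"ax":0,"ay":0,"az":0,"x":0,"y":0.001,"z":-0.083,"claw":20}
    - {"ax":0,"ay":0,"az":0,"x":0,"y":0.001,"z":-0.083,"claw":20}
    - {"ax":0,"ay":0,"az":0,"x":0,"y":0.001,"z":-0.083,"claw":20}
    - {"ax":0,"ay":0,"az":0,"x":0,"y":0.001,"z":-0.083,"claw":20}
  squeeze: 35

```text
time_s: 18.0
tool_pos: [0.5884, -0.3006, 0.0333]
tool_rot: [179.9, 0.0, 60.5]
force: [0.0, 0.1, 2.1]
grip_width: 0.0298
```

```bash
python3 - <<'E'
from h import *
o=status.get_obs();print(o['time_s'],f(o['tool_pos']),o['tool_rot'],o['force'],o['grip_width'])
b,c=shot('wrist','w18')
E
```

```text
18.0 [ 588.4 -300.6   33.3] [1.79941693e+02 9.19779085e-03 6.04977969e+01] [0.01668449 0.07752142 2.09637224] 0.029801980109236348
```

View pics/w18.png

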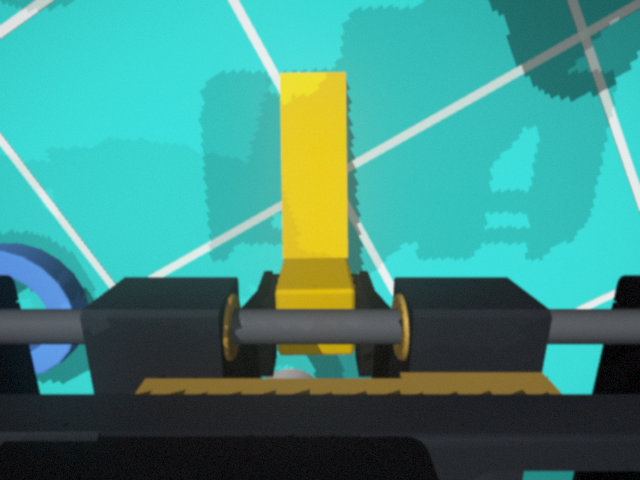

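```bash
python3 - <<'E'
from h import *
o=status.get_obs();c=cam('wrist',o)
A,B=back(c,(281,72),.003),back(c,(346.5,72),.003)
Rm=R.from_euler('xyz',o['tool_rot'],degrees=True).as_matrix()
for X in (A,B,(A+B)/2): print(f(X), f(Rm.T@(X-o['tool_pos'])))
a=np.load('c16.npy'); c=cam('wrist',dict(tool_pos=a[0],tool_rot=a[1]))
print('teether',f(back(c,(203,227),.014)),'jar',f(back(c,(430,10),.075)))
E
```

```text
[ 622.5 -208.1    3. ] [ 97.3 -15.9  30.3]
[ 648.4 -222.8    3. ] [97.3 13.9 30.3]
[ 635.4 -215.4    3. ] [97.3 -1.  30.3]
teether [ 444.1 -239.8   14. ] jar [ 755.5 -171.4   75. ]
```

Request:
step_arm:
  series:
    - {"ax":0,"ay":0,"az":0,"x":0,"y":0,"z":0.015,"claw":20}
    - {"ax":0,"ay":0,"az":4,"x":-0.005,"y":0.01,"z":0.04,"claw":20}
    - {"ax":0,"ay":0,"az":10,"x":-0.02,"y":0.045,"z":0.045,"claw":20}
    - {"ax":0,"ay":0,"az":16,"x":-0.038,"y":0.085,"z":0.045,"claw":20}
    - {"ax":0,"ay":0,"az":22,"x":-0.056,"y":0.125,"z":0.045,"claw":20}
    - {"ax":0,"ay":0,"az":28,"x":-0.074,"y":0.165,"z":0.045,"claw":20}
    - {"ax":0,"ay":0,"az":28,"x":-0.092,"y":0.205,"z":0.045,"claw":20}
    - {"ax":0,"ay":0,"az":28,"x":-0.101,"y":0.23,"z":0.045,"claw":20}
    - {"ax":0,"ay":0,"az":28,"x":-0.101,"y":0.23,"z":0.035,"claw":20}
    - {"ax":0,"ay":0,"az":28,"x":-0.101,"y":0.23,"z":0.02,"claw":20}
    - {"ax":0,"ay":0,"az":28,"x":-0.101,"y":0.23,"z":0.01,"claw":20}
    - {"ax":0,"ay":0,"az":28,"x":-0.101,"y":0.23,"z":0.01,"claw":20}

```text
time_s: 19.25
tool_pos: [0.4856, -0.0713, 0.0404]
tool_rot: [-179.8, -0.1, 88.4]
force: [-1.1, 0.2, -1.0]
grip_width: 0.0295
```

```bash
python3 - <<'E'
from h import *
o=status.get_obs();print(o['time_s'],f(o['tool_pos']),o['tool_rot'],o['force'],o['grip_width'])
b,c=shot('wrist','w19')
o=status.get_obs();print(o['time_s'],f(o['tool_pos']),o['tool_rot'],o['force'],o['grip_width'])
E
```

```text
19.25 [485.6 -71.3  40.4] [-1.79779817e+02 -7.41572847e-02  8.83915392e+01] [-1.08901013  0.18256122 -1.03154899] 0.02954548348736444
19.3 [486.3 -71.1  41.3] [-1.79854487e+02 -6.73297767e-02  8.84043181e+01] [-1.08706014  0.09383656 -0.98911503] 0.029647104930570274
```

View pics/w19.png

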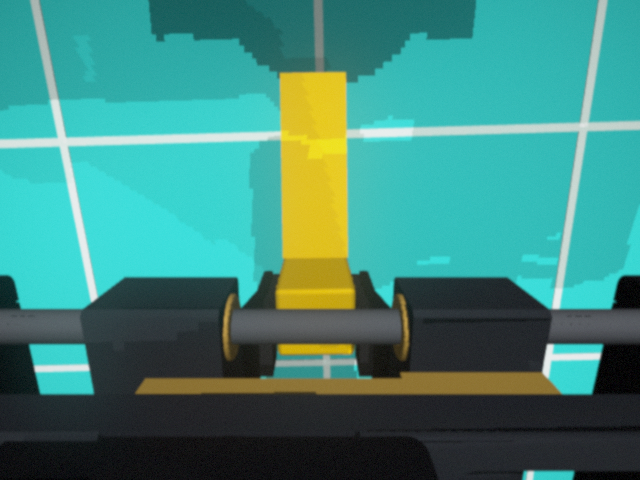

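Request:
step_arm:
  series:
    - {"ax":0,"ay":0,"az":0,"x":0.001,"y":0,"z":-0.005,"claw":20}
    - {"ax":0,"ay":0,"az":0,"x":0.001,"y":0,"z":-0.009,"claw":20}
    - {"ax":0,"ay":0,"az":0,"x":0.001,"y":0,"z":-0.01,"claw":20}
    - {"ax":0,"ay":0,"az":0,"x":0.001,"y":0,"z":-0.01,"claw":20}

```text
time_s: 19.7
tool_pos: [0.4886, -0.0708, 0.0332]
tool_rot: [180.0, 0.0, 88.5]
force: [-1.6, -0.3, 4.9]
grip_width: 0.0297
```

```bash
python3 - <<'E'
from h import *
o=status.get_obs();print(o['time_s'],f(o['tool_pos']),o['tool_rot'],o['force'],o['grip_width'])
b,c=shot('side','s20');crop(b,225,180,365,320,5,'s20c')
E
```

```text
19.7 [488.6 -70.8  33.2] [1.79955694e+02 3.27986921e-02 8.84824100e+01] [-1.57581728 -0.30494477  4.93398278] 0.029716995000826894
```

View pics/s20c.png

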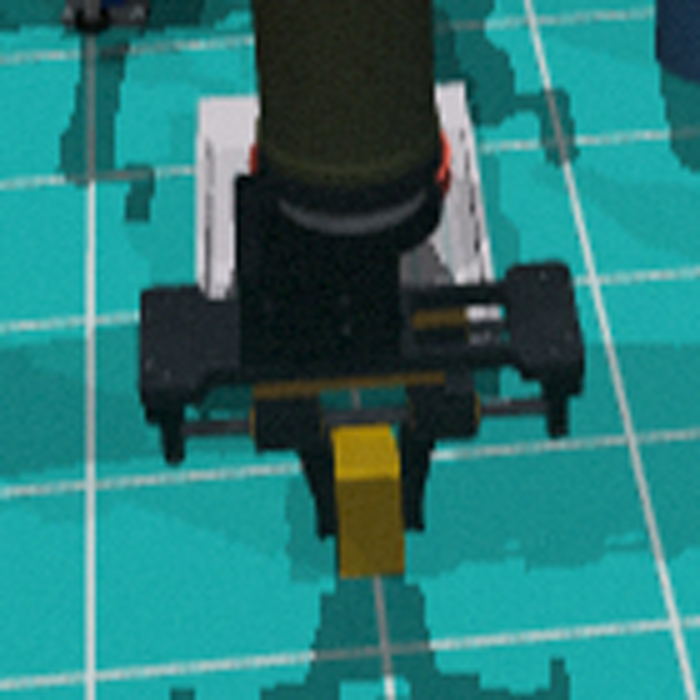

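Request:
step_arm:
  series:
    - {"ax":0,"ay":0,"az":0,"x":-0.0005,"y":0.01,"z":0.001,"claw":20}
    - {"ax":0,"ay":0,"az":0,"x":0,"y":0.022,"z":0.001,"claw":20}
    - {"ax":0,"ay":0,"az":0,"x":0,"y":0.034,"z":0.001,"claw":20}
    - {"ax":0,"ay":0,"az":0,"x":0.0005,"y":0.044,"z":0.001,"claw":20}
    - {"ax":0,"ay":0,"az":0,"x":0.0005,"y":0.052,"z":0.001,"claw":20}
    - {"ax":0,"ay":0,"az":0,"x":0.001,"y":0.057,"z":0.001,"claw":20}
    - {"ax":0,"ay":0,"az":0,"x":0.001,"y":0.057,"z":0.001,"claw":20}
    - {"ax":0,"ay":0,"az":0,"x":0.001,"y":0.057,"z":0.001,"claw":20}

```text
time_s: 20.55
tool_pos: [0.489, -0.0137, 0.0335]
tool_rot: [-180.0, 0.0, 88.5]
force: [0.6, 0.0, -1.0]
grip_width: 0.0298
```

```bash
python3 - <<'E'
from h import *
o=status.get_obs();print(o['time_s'],f(o['tool_pos']),o['tool_rot'],o['force'],o['grip_width'])
b,c=shot('wrist','w21'); b,c=shot('top','t21');crop(b,160,200,320,320,5,'t21c')
E
```

```text
20.55 [489.  -13.7  33.5] [-1.79999424e+02  1.83283430e-02  8.84937886e+01] [ 0.56883746  0.02701598 -0.9608616 ] 0.029754410463079913
```

View pics/w21.png

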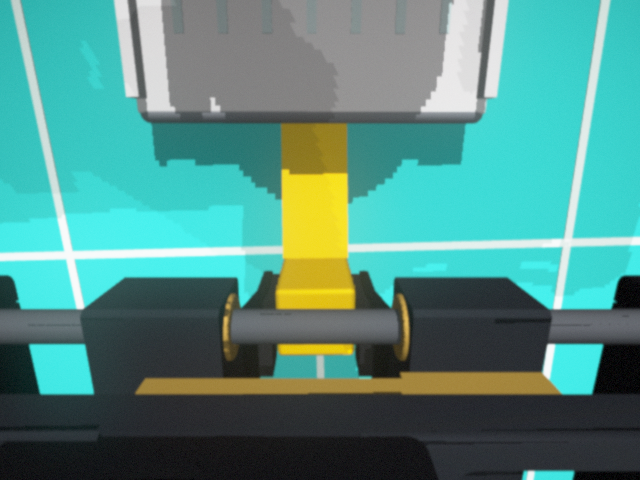

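View pics/t21c.png

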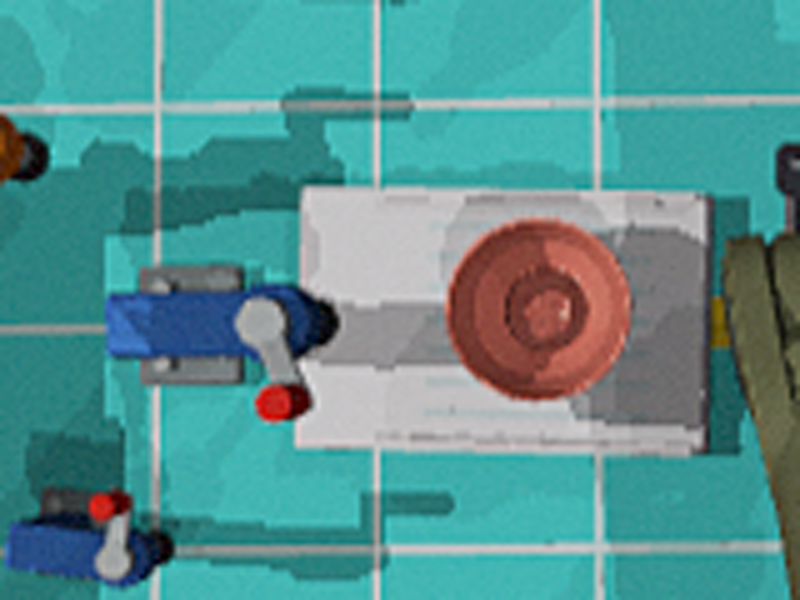

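```bash
python3 - <<'E'
from h import *
c=cam('wrist')
for z in (.010,.014,.018): print(f(back(c,(314,123),z)))
for p in ((150,121),(476,124)): print(f(back(c,p,.012)))
# predicted ramp foot: block front/ramp junction at px 260
print(f(back(c,(314,259),.0235)), f(back(c,(314,290),.06)))
E
```

```text
[489.5  61.2  10. ]
[489.5  61.1  14. ]
[489.5  61.   18. ]
[416.1  64.   12. ]
[562.2  58.7  12. ]
[487.8   0.8  23.5] [488.    1.3  60. ]
```

Request:
step_arm:
  series:
    - {"ax":0,"ay":0,"az":0,"x":0,"y":0.005,"z":-0.0005,"claw":20}
    - {"ax":0,"ay":0,"az":0,"x":0,"y":0.009,"z":-0.0005,"claw":20}
    - {"ax":0,"ay":0,"az":0,"x":0,"y":0.013,"z":-0.0005,"claw":20}
    - {"ax":0,"ay":0,"az":0,"x":0.0005,"y":0.016,"z":-0.0005,"claw":20}
    - {"ax":0,"ay":0,"az":0,"x":0.0005,"y":0.016,"z":-0.0005,"claw":20}
    - {"ax":0,"ay":0,"az":0,"x":0.0005,"y":0.016,"z":-0.0005,"claw":20}

```text
time_s: 21.25
tool_pos: [0.4896, -0.0002, 0.0333]
tool_rot: [180.0, 0.2, 88.4]
force: [-0.9, -7.0, 1.1]
grip_width: 0.0296
```

```bash
python3 - <<'E'
from h import *
o=status.get_obs();print(o['time_s'],f(o['tool_pos']),o['tool_rot'],o['force'],o['grip_width'])
b,c=shot('wrist','w22')
E
```

```text
21.25 [ 4.896e+02 -2.000e-01  3.330e+01] [179.99866379   0.22214656  88.42418656] [-0.94631204 -6.95414085  1.11141091] 0.02962306467105125
```

View pics/w22.png

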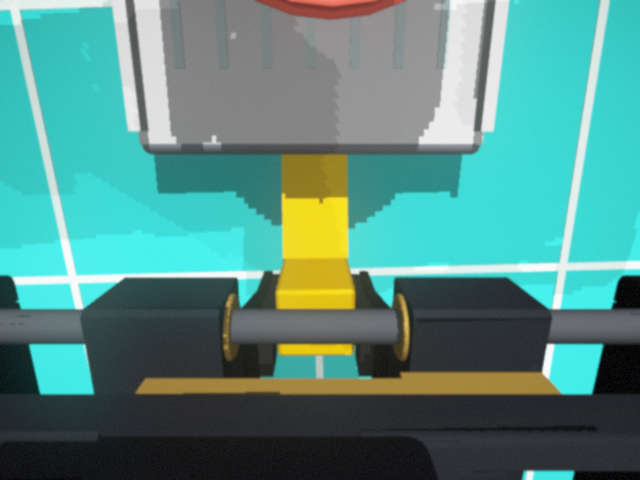

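```bash
python3 - <<'E'
from h import *
c=cam('wrist')
print(f(back(c,(314,153),.014)))
for p in ((152,151),(473,153)): print(f(back(c,p,.014)))
b=cv2.imread('pics/w22.png');crop(b,120,110,520,220,2,'c22')
E
```

```text
[489.8  61.9  14. ]
[416.8  64.8  14. ]
[561.5  59.9  14. ]
```

View pics/c22.png

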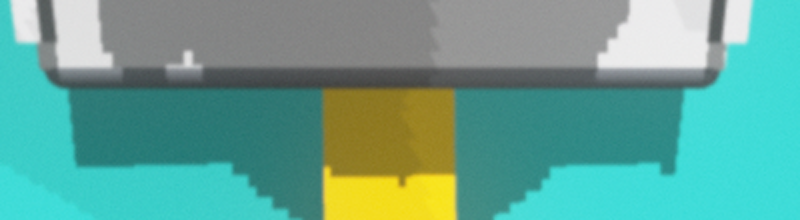

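Request:
step_arm:
  series:
    - {"ax":0,"ay":0,"az":0,"x":0,"y":0.003,"z":0,"claw":20}
    - {"ax":0,"ay":0,"az":0,"x":0,"y":0.006,"z":0,"claw":20}
    - {"ax":0,"ay":0,"az":0,"x":0,"y":0.008,"z":0,"claw":20}
    - {"ax":0,"ay":0,"az":0,"x":0,"y":0.008,"z":0,"claw":20}
    - {"ax":0,"ay":0,"az":0,"x":0,"y":0.008,"z":0,"claw":20}

```text
time_s: 21.8
tool_pos: [0.4898, 0.007, 0.0334]
tool_rot: [180.0, 0.3, 88.4]
force: [0.1, -8.3, 1.0]
grip_width: 0.0302
```

```bash
python3 - <<'E'
from h import *
o=status.get_obs();print(o['time_s'],f(o['tool_pos']),o['tool_rot'],o['force'],o['grip_width'])
b,c=shot('wrist','w23'); crop(b,120,110,520,310,2,'c23')
t,_=shot('top','t23');crop(t,160,200,320,320,5,'t23c')
E
```

```text
21.8 [489.8   7.   33.4] [179.97775418   0.27045345  88.38367392] [ 0.11315618 -8.27215007  1.01055282] 0.030163611341289993
```

View pics/c23.png

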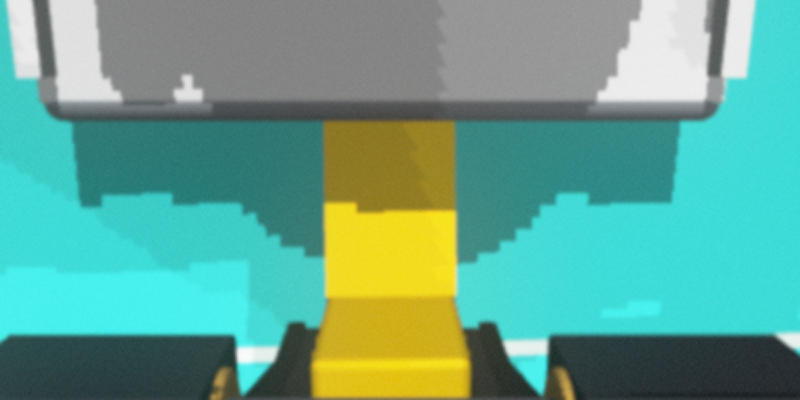

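```bash
python3 - <<'E'
from h import *
c=cam('wrist')
for z in (.012,.014,.018): print(f(back(c,(314,169.8),z)))
print('junction',f(back(c,(314,258.5),.0235)), 'width px at lip: 324->456')
E
```

```text
[489.8  61.3  12. ]
[489.8  61.5  14. ]
[489.9  61.9  18. ]
junction [488.7  22.   23.5] width px at lip: 324->456
```

View pics/t23c.png

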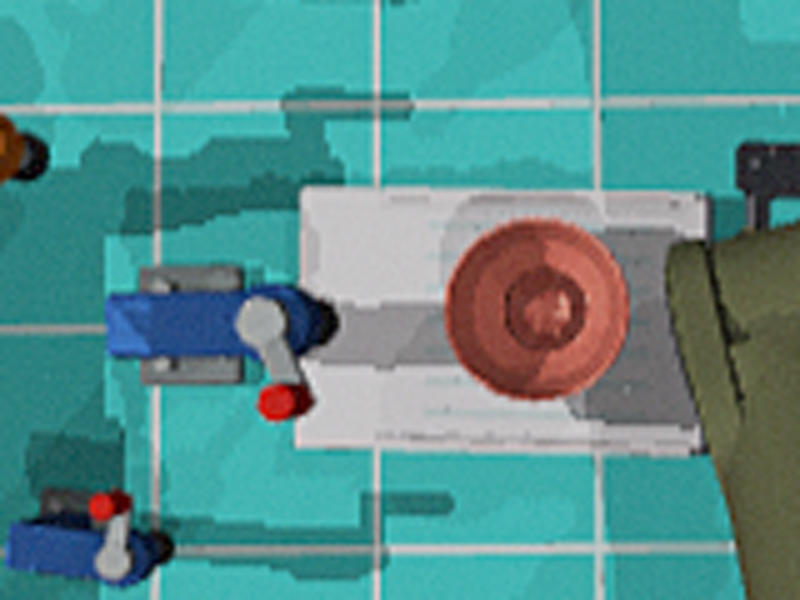

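Request:
step_arm:
  series:
    - {"ax":0,"ay":0,"az":0,"x":0,"y":0.0015,"z":0,"claw":20}
    - {"ax":0,"ay":0,"az":0,"x":0,"y":0.003,"z":0,"claw":20}
    - {"ax":0,"ay":0,"az":0,"x":0,"y":0.003,"z":0,"claw":20}
    - {"ax":0,"ay":0,"az":0,"x":0,"y":0.003,"z":0,"claw":20}
    - {"ax":0,"ay":0,"az":0,"x":0,"y":0.003,"z":0,"claw":20}

```text
time_s: 22.4
tool_pos: [0.4898, 0.0098, 0.0333]
tool_rot: [180.0, 0.3, 88.4]
force: [-0.0, -8.8, 2.9]
grip_width: 0.0296
```

```bash
python3 - <<'E'
from h import *
o=status.get_obs();print(o['time_s'],f(o['tool_pos']),o['tool_rot'],o['force'],o['grip_width'],o['joint_velocities'])
b,c=shot('wrist','w24'); crop(b,120,110,520,310,2,'c24')
t,_=shot('side','s24');crop(t,225,130,345,265,4,'s24c')
E
```

```text
22.4 [489.8   9.8  33.3] [179.98410115   0.28628719  88.3733374 ] [-0.00885641 -8.77713653  2.88919735] 0.029571735406857553 [-0.03398668 -0.03342712 -0.12611208  0.05048353 -0.02962647 -0.04613977
  0.01172868]
```

View pics/c24.png

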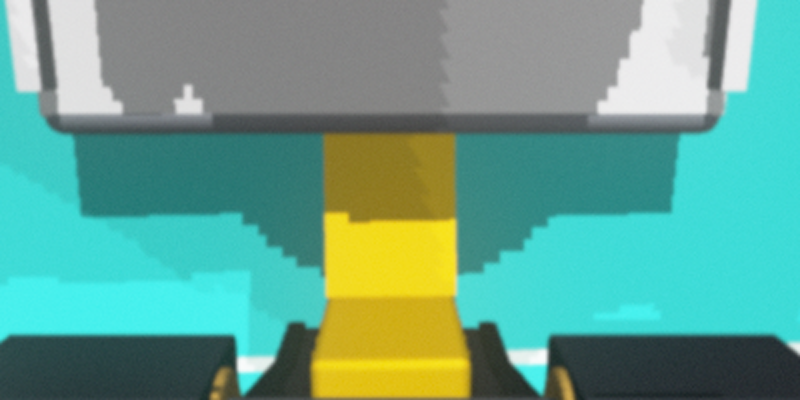

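View pics/s24c.png

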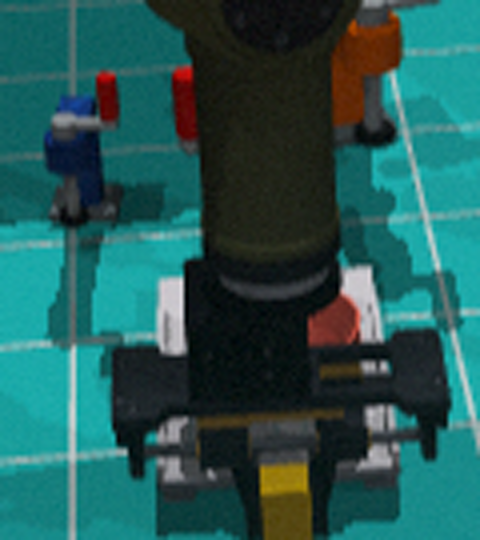

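```bash
python3 - <<'E'
from h import *
from cell import workorder
t,_=shot('top','t25');c=cam('wrist')
print('lip',f(back(c,(314,176.2),.0165)),'junction',f(back(c,(314,258.5),.0235)))
a=cv2.imread('pics/t23.png'); d=cv2.absdiff(a,t)[230:300,170:285].max(); print('top diff',d)
o=status.get_obs();print(o['time_s'],f(o['tool_pos']),o['force'])
print(workorder.sign_off())
E
```

```text
lip [489.8  61.6  16.5] junction [488.7  24.8  23.5]
top diff 68
22.55 [489.8   9.8  33.4] [ 0.02999736 -9.74673017  1.70178027]
the job is handed in; nothing more can be done
None
```

I clamped the tray, pushed the wedge under its free end, and handed the job in at 22.55 s with the gripper still holding the wedge. No verdict is reported.

**Clamp:** I wound the crank about 128° (2.2 rad) clockwise until the knob resisted. One push went too far, to about 13–14 N, so I eased it back. A second grasp still needed 6–7 N to turn the knob. The picture after release shows the crank had settled 3–4° back from the last pushed position. The 2.2 rad is less than the quoted 2.7 rad. I took the crank's starting angle to be above zero and judged snugness by force, and I never saw the pad contact directly.

**Wedge:** I inserted it centred between the feet and square to the tray. The last wrist picture and the arm position put the tip about 45–46 mm under the lip. That works out to the free feet being about 4 mm clear. I calculated this from the wedge's slope, because the feet could not be seen.

**Last checks:**
- The tray's lip measured at the same place before and during insertion (y about 61–62 mm).
- The wedge had not slipped in the grip, with a steady push of 9–10 N.
- The bowls were still standing in the last picture that showed them whole, and I touched nothing else on the ledge.
- A comparison of the last two top pictures showed a pixel difference of up to 68. I handed in without finding out what caused it.

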